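# Check all four sides of a square glass bottle at the contact microscope

### The arm

A 6-joint arm with a two-finger parallel gripper is mounted at the origin on the work surface. World frame = base frame: x ahead of the robot, y to its left, z up, the work surface at z = 0. Lengths are in m, angles in rad, forces in N, time in s.
With the tool pointing down it reaches from about 0.25 to 0.725 m from the base axis. Payload 4 kg.
Tool frame: the origin (TCP) lies at the very end of the fingers, on their centre line; the grasp point (between the pads) lies 19 mm behind it; y points along the fingers, z is the direction in which the jaws open and shut, and the axes are right-handed (so a half turn about y gives the same grasp; the last joint's range is limited). The gripper opens to 85 mm and grips with 20 to 120 N. Pads are 22 mm wide; open, the fingers measure 114 mm over their backs; the gripper's body (76 mm by 85 mm) begins 54 mm behind the grasp point. The pads swing forward as they close: fully open they stand 13 mm farther back than shut.
Start: joints at [-1.211, 0.241, 0.005, 1.335, 0, 1.571], TCP at [0.176, -0.468, 0.231] pointing down, gripper open.
Joint ranges: [-2.72, 2.72], [-1.05, 1.87], [-1.09, 1.28], [-1.99, 2.15], [-1.42, 1.44], [-3.14, 3.14]. Speed limits (rad/s): [2.79, 2.79, 3.14, 3.14, 3.14, 3.14].

### API

Orientations are given as a unit quaternion [x, y, z, w].
In Python, from workcell import bot gives the robot as it stands. The module is installed in compiled form; this text tells all that it offers.
- The arm moves only by the tool move_arm, never from a script. Its argument "increments" is a list of rows, each an object with "grip": the closure, from 0 (fully open) to 1 (shut); "linear": the shift along the tool's x, y, z scaled (see below), a list of three; "twist": the turn about the tool's y scaled (see below). A call has exactly 5 rows; each row shifts and turns the pose as measured when the row begins, along the tool's axes as they then stand; what a row does not reach is not made up. The controller multiplies each number of a shift by 0.2 m and each number of a turn by 2 rad. A row lasts 1/10 s, in which the tool goes at most 50 mm and 8.59 degrees, less where a joint would pass 70% of its speed; a pose out of reach is approached as far as the arm can. A call with a number of a shift or a turn outside -1 to 1 is refused whole. A call with a gripper value outside its range is refused whole. The fingers move at their own pace and stop on an object; the grip force is fixed at half the most. Time passes only in rows, so rows that do not move let the fingers close, or fill a call up. It gives the time, the measured TCP pose, the force and the opening at its end, in the units of the state.
- bot.get_obs(): the state, without advancing time (a new reading comes with each control period).
- bot.camera(name): name is "scene" or "top" or "wrist"; returns (picture, depth): 420x560x3 uint8, blue, green, red; 420x560 float32, m along the optical axis (not along the pixel's ray), 0 where there is no reading.
- bot.camera_params(name): a dict with "camera_matrix" (3x3 intrinsics, pixels), "dist" ([k1, k2, p1, p2, k3] as OpenCV has them; the pictures are not rectified), "rvec" (rotation vector, rad) and "tvec" (3), from world to camera coordinates, as OpenCV has them; the wrist camera has in their place "T_tool_cam" (4x4, takes a point from camera to tool coordinates, whose origin is the TCP and whose axes are the tool frame's). Camera axes: x right, y down, z forward; pixel columns grow to the right and rows downward; lengths in m; the calibration is good to about 2 mm. A picture is of the moment at which its call begins: read the wrist's pose just before it. camera_params takes no time and is no camera call.
- bot.job_done(): hands the job in, once; it reports no verdict.
The state is a dict: "clock": time; "joint_pos": joint angles; "joint_vel": joint speeds; "tau": joint torques, N m; "eef_pos": TCP position; "tool_rot": TCP orientation; "ft_force": force on the tool from outside, world axes, zero at the start; "ft_torque": the same for the moment, N m; "grip_width": finger opening in m.
Only numpy, scipy, OpenCV 4.12 (cv2) and the standard library are available. Lean on these libraries where they do the work, as an engineer would, in place of code of your own. Each camera call takes 0.05 s, during which the arm holds its last target. There are 200 camera calls.

### The job

Before the square glass bottle is used again, all four of its sides must be photographed for hairline cracks: hold it upright with the middle of a side flat against the contact microscope's sprung nosepiece, pressing gently so that the nosepiece gives a little, and keep it still for about a second for each picture. Begin with the labelled side, then give the bottle a quarter turn clockwise (seen from above) for each of the other three. Afterwards stand it upright on the floor of the white enamel tray, beside the round bottle, setting it down rather than letting it drop; do not tip it over on the way, and leave the round bottle and the stack of dishes where they are.

Things in the scene. Friction and masses are not known exactly. Their poses are not given: they have to be found in the camera images.
- bottle: Empty square glass bottle, about 0.3 kg, 150 mm high: body 64 x 64 mm, flat upright sides from 5 to 95 mm height, 32 mm from the axis; round shoulder above. Origin: centre of the underside, z up the bottle's axis. +x points out of the side with the paper label, -x out of the side with moulded graduations; a quarter turn clockwise from above brings +y where +x was, then -x, then -y.
- cap (a point): Middle of the bottle's grey round screw cap, on its axis, 136 mm above the underside: 38 mm diameter, 28 mm high (122 to 150 mm), tight, does not turn on the bottle. The place to grasp. Axes as the bottle's. A tongue of the label runs up the shoulder below it and shows from above.
- scope: Contact microscope fixed on the deck: level white barrel (53 mm diameter, top 131 mm above the deck), draw tube and nosepiece in front, column (194 mm high) 215 mm behind. The lens looks along its -x, +x runs back along the barrel. Origin: on the deck, below the nosepiece's tip as it stands with the draw tube fully in. Barrel begins 80 mm, base plate 90 mm behind it.
- lens_axis (a point): Point on the lens axis above the microscope's origin, 105 mm above the deck, same axes. The tip (flat, black, 27 mm diameter) stands 0 to 20 mm ahead of it (-x): the stiff draw tube was left racked out by an amount not reported, to be felt or seen. The sprung tip gives from 1.6 N on, 0.8 N per mm, stop after 8 mm (8 N), and springs back. More than 20 N can break the glass.
- tray: Shallow white enamel tray fixed on the deck, 170 mm (its x) by 280 mm (its y), rim 20 mm high, floor and walls 4 mm thick. Origin: centre of its underside, z up. The round bottle stands in its -y half; the +y half is free for the square bottle.
- round_bottle: Round glass bottle with white cap standing in the tray, 72 mm diameter, 150 mm high. Origin: centre of its underside. To be left alone.
- dishes: Stack of four lidded Petri dishes on the deck, 90 mm diameter, 60 mm high. Origin: centre of its underside. To be left alone.
Not all that is in view belongs to the job. What is shaped like the bottle but blue is not meant.

How it is judged:
By the outcome, as a careful person would: the job done as asked, in the order asked, and still so for the second after the job is handed in, with the robot touching nothing.
It also fails if it takes over 72 s, if anything falls off the work surface, if the arm or the gripper's body presses on something with over 40 N, if the wrist force passes 120 N, or if a joint passes its speed limit or range.

## Working session

There is one attempt and no reset: what is moved stays moved. The work goes in short steps, Python scripts to look and compute and a tool call to move; the robot and the scene stay as the last step left them, time stands still between calls to the robot, and variables do not carry over. Pictures are saved under pics/ and viewed, about 8 in all and at most 12, crops included, and the job is handed in when it is done.

Besides the shell and the picture viewer there is one more tool, called after "Call:" by a JSON object that holds its "name" and its "arguments". move_arm: Moves the arm, as the interface text tells. Its arguments: {"type":"object","properties":{"increments":{"type":"array"}},"required":["increments"]}

```bash
mkdir -p pics
python3 - <<'E'
from workcell import bot
import cv2,numpy as np
o=bot.get_obs();print({k:np.round(v,3).tolist() for k,v in o.items()})
for n in("scene","top","wrist"):
    im,d=bot.camera(n);cv2.imwrite(f"pics/{n}0.png",im);np.save(f"pics/{n}0.npy",d)
    p=bot.camera_params(n);print(n,{k:np.round(v,4).tolist() for k,v in p.items()})
a=cv2.imread("pics/scene0.png");b=cv2.imread("pics/top0.png")
E
```

```text
{'clock': 0.0, 'joint_pos': [-1.211, 0.241, 0.004, 1.335, 0.0, 1.571], 'joint_vel': [0.002, -0.001, -0.0, 0.001, -0.0, -0.001], 'tau': [-0.002, -37.231, 25.241, 0.017, -0.0, -0.0], 'eef_pos': [0.176, -0.467, 0.23], 'tool_rot': [-0.127, 0.696, -0.695, 0.126], 'ft_force': [-0.123, -0.101, 0.252], 'ft_torque': [-0.018, 0.032, -0.006], 'grip_width': 0.086}
scene {'camera_matrix': [[492.569, 0.0, 289.795], [0.0, 492.569, 216.4888], [0.0, 0.0, 1.0]], 'dist': [0.047, 0.0, 0.0, 0.0, 0.0], 'rvec': [1.8538, 1.7755, -0.627], 'tvec': [0.0674, -0.3988, 1.3608]}
top {'camera_matrix': [[459.244, 0.0, 282.613], [0.0, 459.244, 209.1661], [0.0, 0.0, 1.0]], 'dist': [-0.0721, 0.0, 0.0, 0.0, 0.0], 'rvec': [2.1842, -2.1327, 0.1306], 'tvec': [-0.1142, 0.6115, 0.925]}
wrist {'camera_matrix': [[370.7519, 0.0, 281.2166], [0.0, 370.7519, 203.6907], [0.0, 0.0, 1.0]], 'dist': [-0.07, 0.0, 0.0, 0.0, 0.0], 'T_tool_cam': [[-0.0004, 0.9559, 0.2937, -0.0746], [-0.0005, -0.2937, 0.9559, -0.1424], [1.0, 0.0003, 0.0006, 0.0003], [0.0, 0.0, 0.0, 1.0]]}
```

View pics/top0.png

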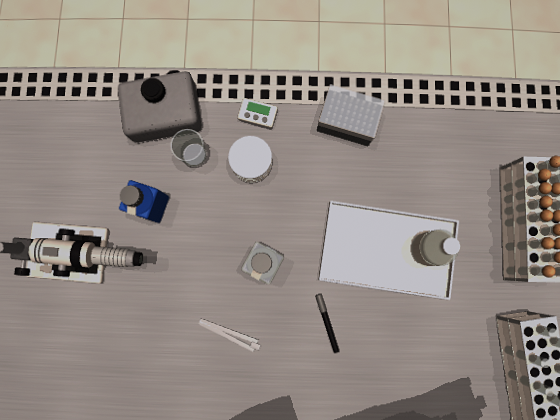

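View pics/scene0.png

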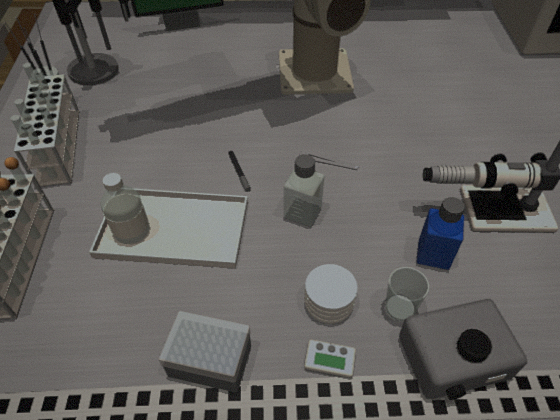

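The top view shows the clear square bottle at about (262,262), and a blue look-alike at (143,200) that isn't meant. The scope tip is at about (141,258), the tray at (390,250), the round bottle at (437,247) and the dishes at (250,158). The scene view agrees, with the clear bottle at (304,190). Next is an enlarged crop to confirm the bottle, with measurements.

```bash
cat > h.py <<'E'
from workcell import bot
import cv2,numpy as np
from scipy.spatial.transform import Rotation as R
def cam(n,o=None):
    p=bot.camera_params(n);K=np.array(p["camera_matrix"]);D=np.array(p["dist"])
    if n=="wrist":
        T=np.eye(4);T[:3,:3]=R.from_quat(o["tool_rot"]).as_matrix();T[:3,3]=o["eef_pos"]
        T=T@np.array(p["T_tool_cam"]);return K,D,T[:3,:3],T[:3,3]
    Rm=cv2.Rodrigues(np.array(p["rvec"]))[0];return K,D,Rm.T,-Rm.T@np.array(p["tvec"]).ravel()
def plane(n,uv,z,o=None):
    K,D,Rc,c=cam(n,o)
    q=cv2.undistortPoints(np.array(uv,float).reshape(-1,1,2),K,D)[:,0]
    r=np.c_[q,np.ones(len(q))]@Rc.T
    return c+r*((z-c[2])/r[:,2])[:,None]
def pix(n,P,o=None):
    K,D,Rc,c=cam(n,o);P=np.atleast_2d(np.array(P,float))
    return cv2.projectPoints((P-c)@Rc,np.zeros(3),np.zeros(3),K,D)[0][:,0]
def st(o):print("t",round(o["clock"],2),"p",np.round(o["eef_pos"],4),"R",np.round(R.from_quat(o["tool_rot"]).as_matrix(),3).tolist(),"F",np.round(o["ft_force"],2),"w",round(float(o["grip_width"]),4))
E
python3 - <<'E'
from h import *
a=cv2.imread("pics/top0.png")
b1=cv2.resize(a[232:292,232:292],(480,480),interpolation=cv2.INTER_CUBIC)
b2=cv2.resize(a[212:292,0:170],(680,320),interpolation=cv2.INTER_CUBIC)
s=cv2.imread("pics/scene0.png");b3=cv2.resize(s[145:235,270:340],(320,480)[:2],interpolation=cv2.INTER_CUBIC)[:, :320]
c=np.zeros((600,800,3),np.uint8);c[:360,:360]=cv2.resize(b1,(360,360));c[:360,400:640]=cv2.resize(b3,(240,360))
c[364:600,:500]=cv2.resize(b2,(500,236));cv2.imwrite("pics/crop1.png",c)
print("cap",plane("top",[[262,262]],.15)); print("cap scene",plane("scene",[[304.5,160]],.15))
print("tip",plane("top",[[143,258]],.105)); print("barrel",plane("top",[[30,250],[75,253]],.105))
print("tray corners",plane("top",[[331,203],[459,220],[450,297],[320,281]],.02))
print("round cap",plane("top",[[452,246]],.15),"dishes",plane("top",[[250,158]],.06))
E
```

```text
cap [[ 0.5023148  -0.06449911  0.15      ]]
cap scene [[ 0.50045503 -0.0644197   0.15      ]]
tip [[0.50410113 0.16818151 0.105     ]]
barrel [[0.51281744 0.39594947 0.105     ]
 [0.50979172 0.30379045 0.105     ]]
tray corners [[ 0.63188011 -0.202658    0.02      ]
 [ 0.60173777 -0.47940757  0.02      ]
 [ 0.43784948 -0.45722958  0.02      ]
 [ 0.46623236 -0.18155807  0.02      ]]
round cap [[ 0.53915857 -0.414654    0.15      ]] dishes [[ 0.71659542 -0.02937813  0.06      ]]
```

View pics/crop1.png

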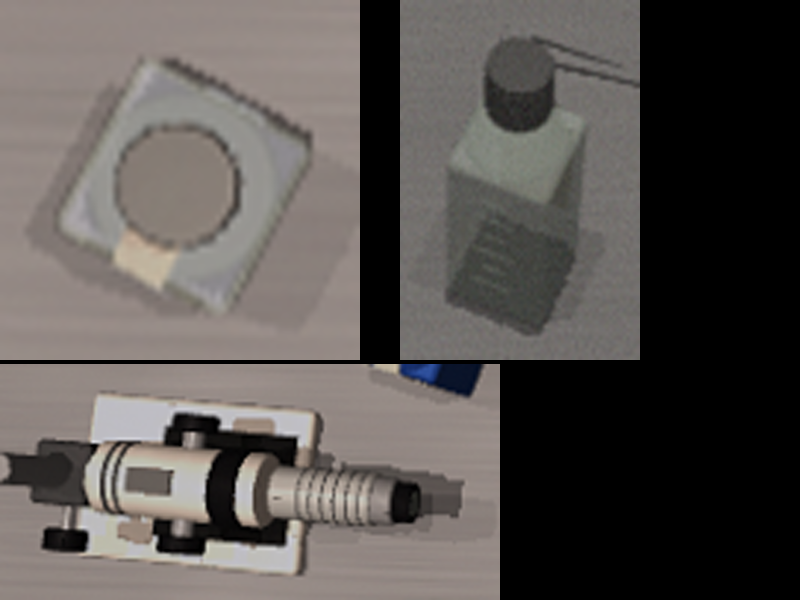

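The crop confirms it: clear glass, grey cap at (261.8,262.8), label tongue at (256.2,275.3) and graduations on the opposite side. The blue one has the wrong colour. Next I'll measure the scope axis, bottle yaw and tray.

Run:
```python
from h import *
c=plane("top",[[232+179/6,232+185/6]],.15)[0]
k=np.array([[150,60],[310,145],[220,310],[60,225]])/6+232
for z in(.095,):
    P=plane("top",k,z)[:,:2];print("corners ctr",P.mean(0));e=P-np.roll(P,-1,0)
    print("edge angs mod90",np.degrees(np.arctan2(e[:,1],e[:,0]))%90,np.linalg.norm(e,axis=1))
t=plane("top",[[256.2,275.3]],.105)[0];print("cap",c,"tongue dir",np.degrees(np.arctan2(*(t-c)[[1,0]])))
# scope cloud
d=np.load("pics/top0.npy");K,D,Rc,cc=cam("top")
v,u=np.mgrid[212:292,0:170];q=cv2.undistortPoints(np.c_[u.ravel(),v.ravel()].astype(float).reshape(-1,1,2),K,D)[:,0]
dd=d[212:292,0:170].ravel();X=cc+(np.c_[q,np.ones(len(q))]*dd[:,None])@Rc.T;X=X[dd>0]
for y in np.arange(.14,.46,.015):
    s=X[(abs(X[:,1]-y)<.0075)&(X[:,2]>.09)&(abs(X[:,0]-.508)<.06)]
    if len(s): print(round(y,3),len(s),"top",s[:,2].max().round(4),"xmid",((s[:,0].min()+s[:,0].max())/2).round(4),"w",np.ptp(s[:,0]).round(4),"ymin",s[:,1].min().round(4))
o=bot.get_obs();st(o)
```

```text
corners ctr [ 0.5011388  -0.06374743]
edge angs mod90 [63.48952876 62.67318905 63.69670045 63.00865502] [0.0588915  0.06044873 0.05853973 0.0606564 ]
cap [ 0.50079514 -0.06423827  0.15      ] tongue dir 153.11281457539462
0.17 79 top 0.1225 xmid 0.503 w 0.0251 ymin 0.171
0.185 131 top 0.1257 xmid 0.5035 w 0.0309 ymin 0.1777
0.2 147 top 0.1274 xmid 0.5049 w 0.0348 ymin 0.1925
0.215 143 top 0.1279 xmid 0.5048 w 0.0347 ymin 0.2078
0.23 141 top 0.1278 xmid 0.5061 w 0.0349 ymin 0.2226
0.245 139 top 0.1279 xmid 0.5059 w 0.0347 ymin 0.2375
0.26 107 top 0.1289 xmid 0.5071 w 0.035 ymin 0.2527
0.275 289 top 0.1353 xmid 0.5084 w 0.0501 ymin 0.2681
0.29 218 top 0.137 xmid 0.509 w 0.0524 ymin 0.2825
0.305 214 top 0.1352 xmid 0.5124 w 0.0871 ymin 0.2977
0.32 376 top 0.1375 xmid 0.511 w 0.0923 ymin 0.3126
0.335 267 top 0.1365 xmid 0.5116 w 0.0907 ymin 0.3275
0.35 185 top 0.1373 xmid 0.5114 w 0.0491 ymin 0.3425
0.365 190 top 0.135 xmid 0.5137 w 0.0472 ymin 0.3576
0.38 179 top 0.1338 xmid 0.5133 w 0.0466 ymin 0.3727
0.395 413 top 0.1985 xmid 0.4996 w 0.0714 ymin 0.3877
0.41 185 top 0.1947 xmid 0.4994 w 0.0715 ymin 0.4025
0.425 18 top 0.1314 xmid 0.5007 w 0.0673 ymin 0.4178
t 0.15 p [ 0.1759 -0.4675  0.2306] R [[-0.936, -0.001, 0.352], [-0.352, 0.002, -0.936], [-0.0, -1.0, -0.002]] F [-0.14 -0.9   0.55] w 0.0852
```

Call:
{"name": "move_arm", "arguments": {"increments": [{"grip":0,"linear":[-0.2,0,-0.12],"twist":0},{"grip":0,"linear":[-0.2,0,-0.12],"twist":0},{"grip":0,"linear":[-0.2,0,-0.12],"twist":0},{"grip":0,"linear":[-0.2,0,-0.12],"twist":0},{"grip":0,"linear":[-0.2,0,-0.12],"twist":0}]}}

```text
clock: 0.65
eef_pos: [0.3221, -0.284, 0.2283]
tool_rot: [-0.122, 0.697, -0.696, 0.121]
ft_force: [1.0, -1.6, 0.1]
grip_width: 0.0853
```

Call:
{"name": "move_arm", "arguments": {"increments": [{"grip":0,"linear":[-0.2,0,-0.12],"twist":0},{"grip":0,"linear":[-0.2,0,-0.12],"twist":0},{"grip":0,"linear":[-0.2,0,-0.12],"twist":0},{"grip":0,"linear":[-0.2,0,-0.12],"twist":0},{"grip":0,"linear":[0,0,0],"twist":0}]}}

```text
clock: 1.15
eef_pos: [0.4459, -0.1285, 0.2276]
tool_rot: [-0.124, 0.697, -0.695, 0.124]
ft_force: [0.2, -0.7, -0.3]
grip_width: 0.0853
```

Run:
```python
from h import *
o=bot.get_obs();im,d=bot.camera("wrist");cv2.imwrite("pics/w1.png",im);st(o);print(np.round(o["joint_pos"],3))
print(pix("wrist",[[.501,-.064,.15]],o))
```

```text
t 1.15 p [ 0.4459 -0.1285  0.2276] R [[-0.939, -0.001, 0.345], [-0.345, 0.003, -0.939], [0.0, -1.0, -0.003]] F [ 0.2  -0.71 -0.3 ] w 0.0853
[-0.282  0.173 -0.09   1.31   0.003  2.507]
[[208.61476934  91.86626319]]
```

View pics/w1.png

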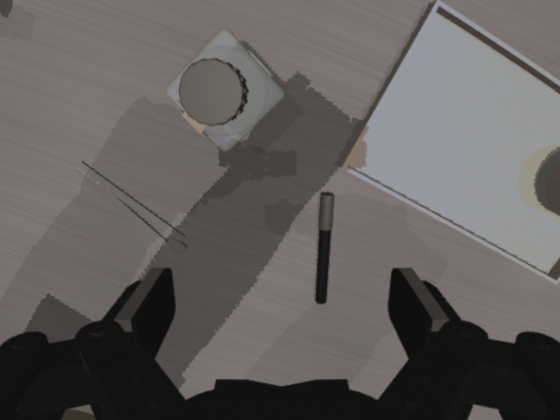

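The wrist view shows the cap top centre at (211,92), against a predicted (208.6,91.9). The label tongue is at (196,122). The bottle estimate holds to about 1 mm. Next I move over it and unwind the last joint.

Call:
{"name": "move_arm", "arguments": {"increments": [{"grip":0,"linear":[-0.184,0,-0.1],"twist":0},{"grip":0,"linear":[-0.184,0,-0.1],"twist":0},{"grip":0,"linear":[0,0,0],"twist":-0.074},{"grip":0,"linear":[0,0,0],"twist":-0.074},{"grip":0,"linear":[0,0,0],"twist":-0.074}]}}

```text
clock: 1.7
eef_pos: [0.4983, -0.07, 0.2257]
tool_rot: [-0.277, 0.653, -0.651, 0.271]
ft_force: [0.4, -0.2, -0.2]
grip_width: 0.0852
```

Call:
{"name": "move_arm", "arguments": {"increments": [{"grip":0,"linear":[0,0,0],"twist":-0.074},{"grip":0,"linear":[0,0,0],"twist":-0.074},{"grip":0,"linear":[0,0,0],"twist":-0.074},{"grip":0,"linear":[0,0,0],"twist":-0.074},{"grip":0,"linear":[0,0,0],"twist":-0.074}]}}

```text
clock: 2.2
eef_pos: [0.4935, -0.0775, 0.2242]
tool_rot: [-0.497, 0.51, -0.503, 0.489]
ft_force: [0.1, 0.0, 0.4]
grip_width: 0.0854
```

Call:
{"name": "move_arm", "arguments": {"increments": [{"grip":0,"linear":[0,0,0],"twist":-0.074},{"grip":0,"linear":[0,0,0],"twist":-0.074},{"grip":0,"linear":[0,0,0],"twist":-0.074},{"grip":0,"linear":[0,0,0],"twist":-0.074},{"grip":0,"linear":[0,0,0],"twist":-0.074}]}}

```text
clock: 2.7
eef_pos: [0.4883, -0.0857, 0.223]
tool_rot: [0.648, -0.297, 0.285, -0.641]
ft_force: [-0.0, -0.7, -0.2]
grip_width: 0.0855
```

Call:
{"name": "move_arm", "arguments": {"increments": [{"grip":0,"linear":[0,0,0],"twist":-0.074},{"grip":0,"linear":[0,0,0],"twist":-0.074},{"grip":0,"linear":[0,0,0],"twist":-0.074},{"grip":0,"linear":[0,0,0],"twist":-0.074},{"grip":0,"linear":[0,0,0],"twist":-0.074}]}}

```text
clock: 3.2
eef_pos: [0.483, -0.0936, 0.2219]
tool_rot: [0.708, -0.044, 0.025, -0.704]
ft_force: [0.3, 0.4, 0.9]
grip_width: 0.0854
```

Call:
{"name": "move_arm", "arguments": {"increments": [{"grip":0,"linear":[0,0,0],"twist":-0.074},{"grip":0,"linear":[0,0,0],"twist":-0.074},{"grip":0,"linear":[0,0,0],"twist":-0.074},{"grip":0,"linear":[0,0,0],"twist":-0.074},{"grip":0,"linear":[0,0,0],"twist":-0.074}]}}

```text
clock: 3.7
eef_pos: [0.4776, -0.1015, 0.2208]
tool_rot: [-0.668, -0.215, 0.238, 0.672]
ft_force: [-0.4, 0.1, -0.4]
grip_width: 0.0851
```

Call:
{"name": "move_arm", "arguments": {"increments": [{"grip":0,"linear":[0,0,0],"twist":-0.074},{"grip":0,"linear":[0,0,0],"twist":-0.074},{"grip":0,"linear":[0,0,0],"twist":-0.074},{"grip":0,"linear":[0,0,0],"twist":-0.074},{"grip":0,"linear":[0,0,0],"twist":-0.074}]}}

```text
clock: 4.2
eef_pos: [0.4721, -0.1092, 0.2197]
tool_rot: [-0.533, -0.445, 0.468, 0.547]
ft_force: [0.3, 0.2, 0.7]
grip_width: 0.0856
```

Call:
{"name": "move_arm", "arguments": {"increments": [{"grip":0,"linear":[0,0,0],"twist":-0.074},{"grip":0,"linear":[0,0,0],"twist":-0.074},{"grip":0,"linear":[0,0,0],"twist":-0.074},{"grip":0,"linear":[0,0,0],"twist":-0.074},{"grip":0,"linear":[0,0,0],"twist":0}]}}

```text
clock: 4.7
eef_pos: [0.4665, -0.1165, 0.2187]
tool_rot: [-0.37, -0.585, 0.605, 0.394]
ft_force: [0.4, 0.1, 0.3]
grip_width: 0.0858
```

```bash
cat >> h.py <<'E'
def go(o,tgt):
    M=R.from_quat(o["tool_rot"]).as_matrix();print("to",tgt,"tool units/0.2:",np.round(M.T@(np.array(tgt)-o["eef_pos"])/.2,3),"jaw deg",np.degrees(np.arctan2(M[1,2],M[0,2])).round(2),"x-axis deg",np.degrees(np.arctan2(M[1,0],M[0,0])).round(2))
E
python3 - <<'E'
from h import *
o=bot.get_obs();st(o);print(np.round(o["joint_pos"],3));go(o,[.501,-.065,.119])
E
```

```text
t 4.7 p [ 0.4665 -0.1165  0.2187] R [[-0.416, -0.043, -0.908], [0.909, -0.006, -0.416], [0.012, -0.999, 0.042]] F [0.4  0.08 0.27] w 0.0858
[-0.235  0.241 -0.028  1.342 -0.016 -2.234]
to [0.501, -0.065, 0.119] tool units/0.2: [ 0.157  0.489 -0.284] jaw deg -155.39 x-axis deg 114.58
```

Twisting causes drift (about 2 mm and 1.3 mrad of tilt per row). I'll test whether it's reversible before grasping.

Call:
{"name": "move_arm", "arguments": {"increments": [{"grip":0,"linear":[0.081,0,-0.132],"twist":0},{"grip":0,"linear":[0.081,0,-0.132],"twist":0},{"grip":0,"linear":[0,0,0],"twist":0},{"grip":0,"linear":[0,0,0],"twist":0},{"grip":0,"linear":[0,0,0],"twist":0}]}}

```text
clock: 5.2
eef_pos: [0.499, -0.0696, 0.2163]
tool_rot: [-0.377, -0.579, 0.602, 0.401]
ft_force: [0.1, -0.2, 0.1]
grip_width: 0.0857
```

Run:
```python
from h import *
o=bot.get_obs();st(o);print(np.round(o["joint_pos"],4),np.round(o["joint_vel"],4));go(o,[.501,-.065,.119])
```

```text
t 5.2 p [ 0.499  -0.0696  0.2163] R [[-0.395, -0.046, -0.918], [0.919, -0.008, -0.395], [0.011, -0.999, 0.046]] F [ 0.14 -0.23  0.1 ] w 0.0857
[-0.1305  0.2911  0.0321  1.3567 -0.0135 -2.1069] [-0.015  -0.0036 -0.0074  0.005  -0.0066  0.0095]
to [0.501, -0.065, 0.119] tool units/0.2: [ 0.012  0.485 -0.041] jaw deg -156.73 x-axis deg 113.24
```

Call:
{"name": "move_arm", "arguments": {"increments": [{"grip":0,"linear":[0,0,0],"twist":0.074},{"grip":0,"linear":[0,0,0],"twist":0.074},{"grip":0,"linear":[0,0,0],"twist":0.074},{"grip":0,"linear":[0,0,0],"twist":0.074},{"grip":0,"linear":[0,0,0],"twist":0.074}]}}

```text
clock: 5.7
eef_pos: [0.4954, -0.0748, 0.2165]
tool_rot: [-0.572, -0.389, 0.421, 0.587]
ft_force: [0.3, 0.6, -0.4]
grip_width: 0.0853
```

Run:
```python
from h import *
o=bot.get_obs();st(o);print(np.round(o["joint_pos"],4),np.round(o["joint_vel"],4));go(o,[.501,-.065,.119])
```

```text
t 5.7 p [ 0.4954 -0.0748  0.2165] R [[0.343, -0.048, -0.938], [0.939, -0.008, 0.344], [-0.025, -0.999, 0.043]] F [ 0.28  0.59 -0.37] w 0.0853
[-0.1406  0.287   0.027   1.3576 -0.0151 -1.3604] [-2.1800e-02 -8.5000e-03 -1.1300e-02  1.0000e-03 -3.2000e-03  1.4646e+00]
to [0.501, -0.065, 0.119] tool units/0.2: [ 0.067  0.485 -0.03 ] jaw deg 159.88 x-axis deg 69.94
```

Call:
{"name": "move_arm", "arguments": {"increments": [{"grip":0,"linear":[0,0,0],"twist":0},{"grip":0,"linear":[0,0,0],"twist":0},{"grip":0,"linear":[0,0,0],"twist":0},{"grip":0,"linear":[0,0,0],"twist":0},{"grip":0,"linear":[0,0,0],"twist":0}]}}

```text
clock: 6.2
eef_pos: [0.4938, -0.0773, 0.2169]
tool_rot: [-0.572, -0.389, 0.421, 0.586]
ft_force: [-0.8, -1.3, 0.4]
grip_width: 0.0855
```

Run:
```python
from h import *
for i in range(4):
    o=bot.get_obs();st(o);print(np.round(o["joint_pos"],4),np.round(o["joint_vel"],4))
    bot.camera("top");
```

```text
t 6.2 p [ 0.4938 -0.0773  0.2169] R [[0.342, -0.049, -0.939], [0.939, -0.009, 0.343], [-0.025, -0.999, 0.043]] F [-0.84 -1.31  0.44] w 0.0855
[-0.1457  0.2847  0.0248  1.3579 -0.0158 -1.3666] [-0.0014  0.0012  0.0005  0.0004 -0.0008 -0.0104]
t 6.25 p [ 0.4938 -0.0773  0.2169] R [[0.342, -0.049, -0.938], [0.939, -0.009, 0.343], [-0.025, -0.999, 0.043]] F [ 0.13 -0.09  0.74] w 0.0852
[-0.1456  0.2848  0.0249  1.358  -0.0158 -1.3665] [ 0.0042 -0.0006 -0.0005 -0.001  -0.0003  0.0055]
t 6.3 p [ 0.4939 -0.0772  0.2168] R [[0.342, -0.049, -0.938], [0.939, -0.009, 0.343], [-0.025, -0.999, 0.043]] F [-0.01  0.03  0.45] w 0.0853
[-0.1455  0.2848  0.0249  1.3579 -0.0157 -1.3663] [ 0.0036  0.0018  0.0005 -0.0018  0.0003  0.0042]
t 6.35 p [ 0.4939 -0.0772  0.2168] R [[0.342, -0.049, -0.938], [0.939, -0.009, 0.343], [-0.025, -0.999, 0.043]] F [ 0.54  0.52 -0.21] w 0.0853
[-0.1454  0.2848  0.0249  1.3579 -0.0158 -1.3661] [ 0.0001 -0.0002 -0.      0.0019  0.0009  0.002 ]
```

Run:
```python
from h import *
for q in [[-.127,.696,-.695,.126],[-.122,.697,-.696,.121],[-.124,.697,-.695,.124],[-.277,.653,-.651,.271],[-.497,.51,-.503,.489],[.648,-.297,.285,-.641],[.708,-.044,.025,-.704],[-.668,-.215,.238,.672],[-.533,-.445,.468,.547],[-.37,-.585,.605,.394],[-.377,-.579,.602,.401],[-.572,-.389,.421,.587]]:
    M=R.from_quat(q).as_matrix();print(np.round(M[:,1],3),np.degrees(np.arctan2(M[1,2],M[0,2])).round(1))
o=bot.get_obs();go(o,[.501,-.065,.19])
```

```text
[-0.002  0.001 -1.   ] -69.4
[-0.002  0.001 -1.   ] -70.2
[-0.     0.003 -1.   ] -69.8
[-0.009 -0.001 -1.   ] -44.4
[-0.015 -0.001 -1.   ] -1.5
[-0.02  -0.002 -1.   ] 41.4
[-0.027 -0.004 -1.   ] 84.4
[-0.033 -0.005 -0.999] 127.3
[-0.038 -0.006 -0.999] 170.4
[-0.044 -0.005 -0.999] -155.4
[-0.046 -0.008 -0.999] -156.7
[-0.049 -0.009 -0.999] 159.9
to [0.501, -0.065, 0.19] tool units/0.2: [ 0.072  0.132 -0.018] jaw deg 159.93 x-axis deg 69.99
```

Call:
{"name": "move_arm", "arguments": {"increments": [{"grip":0,"linear":[0.156,0,-0.033],"twist":0},{"grip":0,"linear":[-0.088,0,0.021],"twist":0},{"grip":0,"linear":[0,0,0],"twist":-0.07},{"grip":0,"linear":[0,0,0],"twist":-0.07},{"grip":0,"linear":[0,0,0],"twist":-0.07}]}}

```text
clock: 6.9
eef_pos: [0.5017, -0.0637, 0.2161]
tool_rot: [-0.467, -0.508, 0.536, 0.488]
ft_force: [0.1, 0.5, 0.1]
grip_width: 0.0855
```

Run:
```python
from h import *
o=bot.get_obs();st(o);go(o,[.501,-.065,.19])
```

```text
t 6.9 p [ 0.5017 -0.0637  0.2161] R [[-0.089, -0.049, -0.995], [0.996, -0.009, -0.088], [-0.005, -0.999, 0.049]] F [0.11 0.47 0.11] w 0.0855
to [0.501, -0.065, 0.19] tool units/0.2: [-0.006  0.131 -0.003] jaw deg -174.93 x-axis deg 95.09
```

Call:
{"name": "move_arm", "arguments": {"increments": [{"grip":0,"linear":[0,0,0],"twist":-0.07},{"grip":0,"linear":[0,0,0],"twist":-0.07},{"grip":0,"linear":[0,0,0],"twist":-0.07},{"grip":0,"linear":[0,0,0],"twist":0},{"grip":0,"linear":[0,0,0],"twist":0}]}}

```text
clock: 7.4
eef_pos: [0.5018, -0.0631, 0.2159]
tool_rot: [-0.339, -0.601, 0.624, 0.366]
ft_force: [0.1, 0.1, 0.1]
grip_width: 0.0856
```

Run:
```python
from h import *
o=bot.get_obs();st(o);print(np.round(o["joint_pos"],4));go(o,[.501,-.065,.14])
```

```text
t 7.4 p [ 0.5018 -0.0631  0.2159] R [[-0.502, -0.049, -0.864], [0.865, -0.009, -0.502], [0.017, -0.999, 0.047]] F [0.09 0.13 0.07] w 0.0856
[-0.1163  0.2974  0.0397  1.3608 -0.0146 -2.2127]
to [0.501, -0.065, 0.14] tool units/0.2: [-0.013  0.379 -0.01 ] jaw deg -149.84 x-axis deg 120.11
```

Drift runs opposite to the last linear motion, a friction effect, so ending on a reversed motion stops it or undoes it. I'll use that to remove the 2.8° tilt.

Call:
{"name": "move_arm", "arguments": {"increments": [{"grip":0,"linear":[0,0,-0.24],"twist":0},{"grip":0,"linear":[0,0,0.24],"twist":0},{"grip":0,"linear":[0,0,0.2],"twist":0},{"grip":0,"linear":[0,0,0],"twist":0.07},{"grip":0,"linear":[0,0,0],"twist":0.07}]}}

```text
clock: 7.9
eef_pos: [0.4711, -0.081, 0.2012]
tool_rot: [-0.419, -0.534, 0.572, 0.46]
ft_force: [0.2, -0.2, -0.3]
grip_width: 0.0856
```

Call:
{"name": "move_arm", "arguments": {"increments": [{"grip":0,"linear":[0,0,0],"twist":0.07},{"grip":0,"linear":[0,0,0],"twist":0.07},{"grip":0,"linear":[0,0,0],"twist":0.07},{"grip":0,"linear":[0,0,0],"twist":0.07},{"grip":0,"linear":[0,0,0],"twist":0.07}]}}

```text
clock: 8.4
eef_pos: [0.4705, -0.0812, 0.2003]
tool_rot: [-0.598, -0.33, 0.381, 0.623]
ft_force: [0.2, -0.6, 0.6]
grip_width: 0.0854
```

Run:
```python
from h import *
o=bot.get_obs();st(o);print(np.round(o["joint_pos"],4));go(o,[.501,-.065,.14])
```

```text
t 8.4 p [ 0.4705 -0.0812  0.2003] R [[0.492, -0.081, -0.867], [0.87, -0.005, 0.494], [-0.045, -0.997, 0.068]] F [ 0.15 -0.56  0.56] w 0.0854
[-0.1594  0.2758 -0.0332  1.3413 -0.0183 -1.2131]
to [0.501, -0.065, 0.14] tool units/0.2: [ 0.159  0.288 -0.112] jaw deg 150.33 x-axis deg 60.51
```

Call:
{"name": "move_arm", "arguments": {"increments": [{"grip":0,"linear":[0.145,-0.013,-0.092],"twist":0},{"grip":0,"linear":[0,0,0],"twist":0},{"grip":0,"linear":[0,0,0],"twist":0},{"grip":0,"linear":[0,0,0],"twist":0},{"grip":0,"linear":[0,0,0],"twist":0}]}}

```text
clock: 8.9
eef_pos: [0.5002, -0.0652, 0.1999]
tool_rot: [-0.6, -0.325, 0.379, 0.626]
ft_force: [0.2, 0.1, -1.0]
grip_width: 0.0853
```

Run:
```python
from h import *
o=bot.get_obs();st(o);print(np.round(o["joint_pos"],4));go(o,[.501,-.065,.2]);go(o,[.451,-.065,.2])
```

```text
t 8.9 p [ 0.5002 -0.0652  0.1999] R [[0.502, -0.084, -0.861], [0.864, -0.006, 0.504], [-0.047, -0.996, 0.069]] F [ 0.18  0.08 -0.97] w 0.0853
[-0.1201  0.3309  0.042   1.3644 -0.0157 -1.1625]
to [0.501, -0.065, 0.2] tool units/0.2: [ 0.003 -0.001 -0.003] jaw deg 149.66 x-axis deg 59.85
to [0.451, -0.065, 0.2] tool units/0.2: [-0.123  0.02   0.212] jaw deg 149.66 x-axis deg 59.85
```

Call:
{"name": "move_arm", "arguments": {"increments": [{"grip":0,"linear":[-0.12,0.02,0.2],"twist":0},{"grip":0,"linear":[0.12,-0.02,-0.2],"twist":0},{"grip":0,"linear":[0.1,-0.017,-0.17],"twist":0},{"grip":0,"linear":[0,0,0],"twist":0},{"grip":0,"linear":[0,0,0],"twist":0}]}}

```text
clock: 9.4
eef_pos: [0.493, -0.0613, 0.1793]
tool_rot: [-0.584, -0.302, 0.398, 0.64]
ft_force: [-0.1, 0.2, 0.1]
grip_width: 0.0853
```

Run:
```python
from h import *
o=bot.get_obs();st(o);print(np.round(o["joint_pos"],4));go(o,[.501,-.065,.2]);go(o,[.451,-.065,.2])
```

```text
t 9.4 p [ 0.493  -0.0613  0.1793] R [[0.501, -0.156, -0.851], [0.862, 0.003, 0.507], [-0.077, -0.988, 0.136]] F [-0.12  0.23  0.08] w 0.0853
[-0.1145  0.3878  0.0607  1.4    -0.015  -1.1522]
to [0.501, -0.065, 0.2] tool units/0.2: [-0.004 -0.109 -0.03 ] jaw deg 149.22 x-axis deg 59.83
to [0.451, -0.065, 0.2] tool units/0.2: [-0.129 -0.07   0.183] jaw deg 149.22 x-axis deg 59.83
```

Call:
{"name": "move_arm", "arguments": {"increments": [{"grip":0,"linear":[-0.015,-0.19,0.027],"twist":0},{"grip":0,"linear":[-0.015,-0.19,0.027],"twist":0},{"grip":0,"linear":[0,0,0],"twist":0},{"grip":0,"linear":[0,0,0],"twist":0},{"grip":0,"linear":[0,0,0],"twist":0}]}}

```text
clock: 9.9
eef_pos: [0.4937, -0.0626, 0.2619]
tool_rot: [-0.586, -0.304, 0.395, 0.639]
ft_force: [-0.6, -0.1, -0.5]
grip_width: 0.0852
```

Run:
```python
from h import *
o=bot.get_obs();st(o);print(np.round(o["joint_pos"],4));go(o,[.493,-.0613,.18])
```

```text
t 9.9 p [ 0.4937 -0.0626  0.2619] R [[0.504, -0.149, -0.851], [0.861, 0.002, 0.509], [-0.074, -0.989, 0.129]] F [-0.6  -0.07 -0.49] w 0.0852
[-0.1167  0.3483  0.2201  1.5912 -0.0155 -1.152 ]
to [0.493, -0.0613, 0.18] tool units/0.2: [ 0.034  0.405 -0.047] jaw deg 149.11 x-axis deg 59.66
```

Call:
{"name": "move_arm", "arguments": {"increments": [{"grip":0,"linear":[0.015,0.19,-0.027],"twist":0},{"grip":0,"linear":[0.015,0.15,-0.027],"twist":0},{"grip":0,"linear":[0,0,0],"twist":0},{"grip":0,"linear":[0,0,0],"twist":0},{"grip":0,"linear":[0,0,0],"twist":0}]}}

```text
clock: 10.4
eef_pos: [0.4955, -0.0633, 0.1912]
tool_rot: [-0.586, -0.304, 0.394, 0.639]
ft_force: [-0.3, 0.0, -0.3]
grip_width: 0.0854
```

Run:
```python
from h import *
o=bot.get_obs();st(o);print(np.round(o["joint_pos"],4));go(o,[.451,-.065,.18])
```

```text
t 10.4 p [ 0.4955 -0.0633  0.1912] R [[0.504, -0.148, -0.851], [0.86, 0.002, 0.51], [-0.074, -0.989, 0.128]] F [-0.31  0.01 -0.29] w 0.0854
[-0.1175  0.3794  0.0812  1.4206 -0.0156 -1.152 ]
to [0.451, -0.065, 0.18] tool units/0.2: [-0.116  0.088  0.178] jaw deg 149.06 x-axis deg 59.61
```

Call:
{"name": "move_arm", "arguments": {"increments": [{"grip":0,"linear":[-0.015,-0.2,0.027],"twist":0},{"grip":0,"linear":[0.015,0.2,-0.027],"twist":0},{"grip":0,"linear":[-0.015,-0.2,0.027],"twist":0},{"grip":0,"linear":[0,0,0],"twist":0},{"grip":0,"linear":[0,0,0],"twist":0}]}}

```text
clock: 10.9
eef_pos: [0.4651, -0.0596, 0.2145]
tool_rot: [-0.572, -0.285, 0.411, 0.65]
ft_force: [0.0, -0.2, -0.9]
grip_width: 0.0851
```

Run:
```python
from h import *
o=bot.get_obs();st(o);print(np.round(o["joint_pos"],4));go(o,[.451,-.0613,o["eef_pos"][2]])
```

```text
t 10.9 p [ 0.4651 -0.0596  0.2145] R [[0.499, -0.208, -0.841], [0.861, 0.009, 0.509], [-0.099, -0.978, 0.184]] F [ 0.03 -0.22 -0.91] w 0.0851
[-0.1174  0.3576  0.0992  1.5219 -0.0157 -1.1518]
to [0.451, -0.0613, np.float64(0.21450603715768338)] tool units/0.2: [-0.042  0.015  0.055] jaw deg 148.83 x-axis deg 59.89
```

Call:
{"name": "move_arm", "arguments": {"increments": [{"grip":0,"linear":[-0.02,-0.196,0.037],"twist":0},{"grip":0,"linear":[-0.02,-0.196,0.037],"twist":0},{"grip":0,"linear":[0,0,0],"twist":0},{"grip":0,"linear":[0,0,0],"twist":0},{"grip":0,"linear":[0,0,0],"twist":0}]}}

```text
clock: 11.4
eef_pos: [0.4705, -0.0603, 0.3044]
tool_rot: [-0.576, -0.291, 0.406, 0.647]
ft_force: [0.4, -0.2, 0.3]
grip_width: 0.0856
```

Call:
{"name": "move_arm", "arguments": {"increments": [{"grip":0,"linear":[0.02,0.196,-0.037],"twist":0},{"grip":0,"linear":[-0.02,-0.196,0.037],"twist":0},{"grip":0,"linear":[0.02,0.196,-0.037],"twist":0},{"grip":0,"linear":[0,0,0],"twist":0},{"grip":0,"linear":[0,0,0],"twist":0}]}}

```text
clock: 11.9
eef_pos: [0.4496, -0.0578, 0.2597]
tool_rot: [-0.56, -0.271, 0.424, 0.659]
ft_force: [-0.3, 0.8, 1.2]
grip_width: 0.0853
```

Run:
```python
from h import *
o=bot.get_obs();st(o);print(np.round(o["joint_pos"],4));go(o,[.5,-.0613,o["eef_pos"][2]])
```

```text
t 11.9 p [ 0.4496 -0.0578  0.2597] R [[0.494, -0.255, -0.831], [0.861, 0.014, 0.508], [-0.118, -0.967, 0.227]] F [-0.29  0.82  1.2 ] w 0.0853
[-0.1174  0.349   0.1925  1.6722 -0.0158 -1.1519]
to [0.5, -0.0613, np.float64(0.25969640961116663)] tool units/0.2: [ 0.11  -0.065 -0.218] jaw deg 148.59 x-axis deg 60.17
```

Call:
{"name": "move_arm", "arguments": {"increments": [{"grip":0,"linear":[-0.028,-0.232,0.054],"twist":0},{"grip":0,"linear":[-0.028,-0.232,0.054],"twist":0},{"grip":0,"linear":[-0.028,-0.232,0.054],"twist":0},{"grip":0,"linear":[-0.028,-0.232,0.054],"twist":0},{"grip":0,"linear":[0,0,0],"twist":0}]}}

```text
clock: 12.4
eef_pos: [0.4496, -0.058, 0.4473]
tool_rot: [-0.567, -0.28, 0.416, 0.654]
ft_force: [-1.4, 1.7, -0.4]
grip_width: 0.0854
```

Run:
```python
from h import *
o=bot.get_obs();st(o);print(np.round(o["joint_pos"],4))
```

```text
t 12.4 p [ 0.4496 -0.058   0.4473] R [[0.497, -0.227, -0.838], [0.861, 0.011, 0.508], [-0.106, -0.974, 0.201]] F [-1.35  1.73 -0.36] w 0.0854
[-0.1176  0.3735  0.7234  2.149  -0.0159 -1.1522]
```

Call:
{"name": "move_arm", "arguments": {"increments": [{"grip":0,"linear":[0,0,0],"twist":0},{"grip":0,"linear":[-0.028,-0.232,0.054],"twist":0},{"grip":0,"linear":[-0.028,-0.232,0.054],"twist":0},{"grip":0,"linear":[-0.028,-0.232,0.054],"twist":0},{"grip":0,"linear":[0,0,0],"twist":0}]}}

```text
clock: 12.9
eef_pos: [0.4141, -0.0548, 0.4968]
tool_rot: [-0.592, -0.311, 0.389, 0.634]
ft_force: [-0.2, -0.4, 0.4]
grip_width: 0.0855
```

Run:
```python
from h import *
o=bot.get_obs();st(o);print(np.round(o["joint_pos"],4));go(o,[.5,-.063,.3])
```

```text
t 12.9 p [ 0.4141 -0.0548  0.4968] R [[0.504, -0.125, -0.854], [0.861, -0.002, 0.509], [-0.065, -0.992, 0.106]] F [-0.23 -0.4   0.37] w 0.0855
[-0.1193  0.2452  0.7005  2.15   -0.0167 -1.1556]
to [0.5, -0.063, 0.3] tool units/0.2: [ 0.245  0.923 -0.492] jaw deg 149.23 x-axis deg 59.63
```

The joint-4 stop cuts the tilt as I go up, so a few more rows should clear it.

Call:
{"name": "move_arm", "arguments": {"increments": [{"grip":0,"linear":[-0.015,-0.2,0.024],"twist":0},{"grip":0,"linear":[-0.015,-0.2,0.024],"twist":0},{"grip":0,"linear":[-0.01,-0.2,0.015],"twist":0},{"grip":0,"linear":[0,0,0],"twist":0},{"grip":0,"linear":[0,0,0],"twist":0}]}}

```text
clock: 13.4
eef_pos: [0.3956, -0.0539, 0.5287]
tool_rot: [-0.609, -0.335, 0.367, 0.618]
ft_force: [-0.5, 0.1, -0.3]
grip_width: 0.0852
```

Run:
```python
from h import *
o=bot.get_obs();st(o);print(np.round(o["joint_pos"],4));go(o,[.5,-.063,.25])
```

```text
t 13.4 p [ 0.3956 -0.0539  0.5287] R [[0.507, -0.046, -0.861], [0.861, -0.012, 0.508], [-0.033, -0.999, 0.033]] F [-0.47  0.05 -0.28] w 0.0852
[-0.1222  0.1719  0.7071  2.1498 -0.0173 -1.1599]
to [0.5, -0.063, 0.25] tool units/0.2: [ 0.272  1.369 -0.519] jaw deg 149.45 x-axis deg 59.51
```

Call:
{"name": "move_arm", "arguments": {"increments": [{"grip":0,"linear":[0,-0.2,0.008],"twist":0},{"grip":0,"linear":[0,-0.18,0.004],"twist":0},{"grip":0,"linear":[0,0,0],"twist":-0.07},{"grip":0,"linear":[0,0,0],"twist":-0.07},{"grip":0,"linear":[0,0,0],"twist":-0.07}]}}

```text
clock: 13.9
eef_pos: [0.3887, -0.0512, 0.5507]
tool_rot: [0.532, 0.474, -0.476, -0.515]
ft_force: [-0.2, -0.3, 0.6]
grip_width: 0.0858
```

Run:
```python
from h import *
o=bot.get_obs();st(o);print(np.round(o["joint_pos"],4));go(o,[.5,-.065,.25])
```

```text
t 13.9 p [ 0.3887 -0.0512  0.5507] R [[0.097, 0.013, -0.995], [0.995, -0.019, 0.096], [-0.018, -1.0, -0.015]] F [-0.16 -0.35  0.56] w 0.0858
[-0.1176  0.1341  0.7289  2.15   -0.0173 -1.5918]
to [0.5, -0.065, 0.25] tool units/0.2: [ 0.011  1.512 -0.538] jaw deg 174.47 x-axis deg 84.45
```

Call:
{"name": "move_arm", "arguments": {"increments": [{"grip":0,"linear":[0,0.1,-0.036],"twist":0},{"grip":0,"linear":[0,0.19,-0.068],"twist":0},{"grip":0,"linear":[0,0.19,-0.068],"twist":0},{"grip":0,"linear":[0,0.19,-0.068],"twist":0},{"grip":0,"linear":[0,0.19,-0.068],"twist":0}]}}

```text
clock: 14.4
eef_pos: [0.4558, -0.0602, 0.385]
tool_rot: [0.537, 0.481, -0.471, -0.508]
ft_force: [0.8, -0.2, -0.2]
grip_width: 0.0853
```

Call:
{"name": "move_arm", "arguments": {"increments": [{"grip":0,"linear":[0,0.19,-0.068],"twist":0},{"grip":0,"linear":[0,0.17,-0.06],"twist":0},{"grip":0,"linear":[0,0.1,-0.036],"twist":0},{"grip":0,"linear":[0,0.05,-0.01],"twist":0},{"grip":0,"linear":[0,0,0],"twist":0}]}}

```text
clock: 14.9
eef_pos: [0.4929, -0.0652, 0.2769]
tool_rot: [0.535, 0.479, -0.473, -0.51]
ft_force: [0.0, -0.5, -0.1]
grip_width: 0.0854
```

Run:
```python
from h import *
o=bot.get_obs();st(o);print(np.round(o["joint_pos"],4));go(o,[.501,-.065,.2])
```

```text
t 14.9 p [ 0.4929 -0.0652  0.2769] R [[0.093, 0.03, -0.995], [0.996, -0.021, 0.092], [-0.018, -0.999, -0.032]] F [ 0.04 -0.48 -0.14] w 0.0854
[-0.1211  0.1935  0.0625  1.407  -0.017  -1.5993]
to [0.501, -0.065, 0.2] tool units/0.2: [ 0.011  0.386 -0.028] jaw deg 174.7 x-axis deg 84.66
```

Call:
{"name": "move_arm", "arguments": {"increments": [{"grip":0,"linear":[0.011,0.09,-0.028],"twist":0},{"grip":0,"linear":[0,0.1,0],"twist":-0.07},{"grip":0,"linear":[0,0.1,0],"twist":-0.07},{"grip":0,"linear":[0,0.07,0],"twist":-0.07},{"grip":0,"linear":[0,0.03,0],"twist":-0.07}]}}

```text
clock: 15.4
eef_pos: [0.5058, -0.0654, 0.2073]
tool_rot: [0.383, 0.608, -0.604, -0.346]
ft_force: [0.4, 0.5, -0.5]
grip_width: 0.0854
```

Run:
```python
from h import *
bot.camera("top")
o=bot.get_obs();st(o);print(np.round(o["joint_pos"],4));go(o,[.501,-.065,.119])
```

```text
t 15.45 p [ 0.5056 -0.0654  0.207 ] R [[-0.472, 0.047, -0.881], [0.881, -0.023, -0.473], [-0.042, -0.999, -0.031]] F [-0.33  0.42 -0.24] w 0.0854
[-0.1184  0.2331 -0.0702  1.2182 -0.0171 -2.1819]
to [0.501, -0.065, 0.119] tool units/0.2: [0.031 0.438 0.033] jaw deg -151.76 x-axis deg 118.17
```

Call:
{"name": "move_arm", "arguments": {"increments": [{"grip":0,"linear":[0,-0.17,0],"twist":0},{"grip":0,"linear":[0,0.17,0],"twist":0},{"grip":0,"linear":[0,-0.17,0],"twist":0},{"grip":0,"linear":[0,0,0],"twist":0},{"grip":0,"linear":[0,0,0],"twist":0}]}}

```text
clock: 15.95
eef_pos: [0.4861, -0.0623, 0.2341]
tool_rot: [-0.375, -0.602, 0.607, 0.358]
ft_force: [-0.0, -0.4, -1.1]
grip_width: 0.0857
```

Run:
```python
from h import *
bot.camera("top")
o=bot.get_obs();st(o);print(np.round(o["joint_pos"],4));go(o,[.501,-.065,.119])
```

```text
t 16.0 p [ 0.4881 -0.0626  0.2359] R [[-0.462, 0.021, -0.887], [0.886, -0.02, -0.462], [-0.027, -1.0, -0.009]] F [ 0.52 -0.36  0.45] w 0.0854
[-0.117   0.2046 -0.0296  1.3137 -0.0171 -2.1687]
to [0.501, -0.065, 0.119] tool units/0.2: [-0.025  0.586 -0.046] jaw deg -152.45 x-axis deg 117.54
```

Call:
{"name": "move_arm", "arguments": {"increments": [{"grip":0,"linear":[-0.025,0.07,-0.046],"twist":0},{"grip":0,"linear":[0,0.1,0],"twist":0},{"grip":0,"linear":[0,0.1,0],"twist":0},{"grip":0,"linear":[0,0.06,0],"twist":0},{"grip":0,"linear":[0,0.03,0],"twist":0}]}}

```text
clock: 16.5
eef_pos: [0.5126, -0.0654, 0.1673]
tool_rot: [0.385, 0.605, -0.602, -0.351]
ft_force: [0.0, 0.9, 0.2]
grip_width: 0.0854
```

Run:
```python
from h import *
im,d=bot.camera("wrist")
o=bot.get_obs();st(o);print(np.round(o["joint_pos"],4));go(o,[.501,-.065,.119])
cv2.imwrite("pics/w2.png",im);print(pix("wrist",[[.501,-.065,.15],[.52,-.065,.15],[.501,-.046,.15]],o))
```

```text
t 16.55 p [ 0.5121 -0.0653  0.1665] R [[-0.458, 0.041, -0.888], [0.888, -0.022, -0.459], [-0.038, -0.999, -0.027]] F [-1.1   0.01 -1.1 ] w 0.0853
[-0.1169  0.2765 -0.1214  1.1293 -0.017  -2.1644]
to [0.501, -0.065, 0.119] tool units/0.2: [0.036 0.235 0.055] jaw deg -152.68 x-axis deg 117.26
[[302.04104321 269.36049003]
 [266.23902089 251.86002854]
 [283.54751133 300.94867103]]
```

View pics/w2.png

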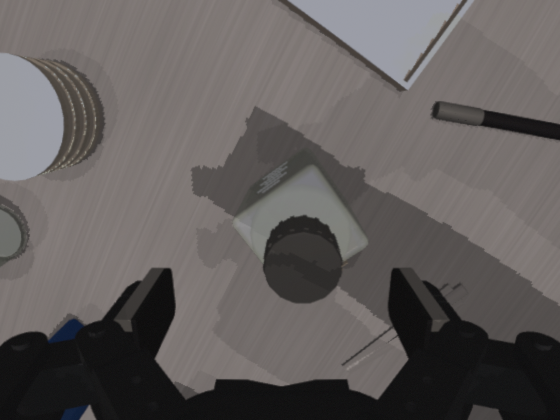

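The wrist view shows the cap top centre at (302,268) against a predicted (302,269), so the position is right. One more small reversal will trim the tilt before grasping.

Call:
{"name": "move_arm", "arguments": {"increments": [{"grip":0,"linear":[0,-0.23,0],"twist":0},{"grip":0,"linear":[0,0.22,0],"twist":0},{"grip":0,"linear":[0,-0.22,0],"twist":0},{"grip":0,"linear":[0,0,0],"twist":0},{"grip":0,"linear":[0,0,0],"twist":0}]}}

```text
clock: 17.05
eef_pos: [0.4819, -0.0609, 0.1814]
tool_rot: [-0.364, -0.595, 0.612, 0.372]
ft_force: [0.2, 1.0, 1.0]
grip_width: 0.0857
```

Run:
```python
from h import *
bot.camera("top")
o=bot.get_obs();st(o);print(np.round(o["joint_pos"],4));go(o,[.501,-.065,.165])
```

```text
t 17.1 p [ 0.4845 -0.0612  0.1836] R [[-0.457, -0.016, -0.889], [0.889, -0.015, -0.457], [-0.006, -1.0, 0.022]] F [ 0.04 -0.35  0.51] w 0.0854
[-0.1152  0.2558 -0.1019  1.2276 -0.017  -2.1609]
to [0.501, -0.065, 0.165] tool units/0.2: [-0.054  0.092 -0.067] jaw deg -152.79 x-axis deg 117.22
```

Call:
{"name": "move_arm", "arguments": {"increments": [{"grip":0,"linear":[-0.027,0,-0.033],"twist":0},{"grip":0,"linear":[-0.025,0.04,-0.03],"twist":0},{"grip":0,"linear":[0,0.05,0],"twist":0},{"grip":0,"linear":[0,0.05,0],"twist":0},{"grip":0,"linear":[0,0.03,0],"twist":0}]}}

```text
clock: 17.6
eef_pos: [0.5114, -0.0669, 0.1534]
tool_rot: [-0.373, -0.599, 0.608, 0.364]
ft_force: [-0.6, 0.2, 0.2]
grip_width: 0.0853
```

Run:
```python
from h import *
bot.camera("top")
o=bot.get_obs();st(o);go(o,[.501,-.065,.119])
```

```text
t 17.65 p [ 0.5107 -0.0668  0.1525] R [[-0.457, 0.002, -0.89], [0.889, -0.017, -0.457], [-0.016, -1.0, 0.007]] F [-0.58  0.18 -0.78] w 0.0853
to [0.501, -0.065, 0.119] tool units/0.2: [0.033 0.167 0.038] jaw deg -152.82 x-axis deg 117.19
```

Call:
{"name": "move_arm", "arguments": {"increments": [{"grip":0,"linear":[0.016,0,0.02],"twist":0},{"grip":0,"linear":[0.016,0.02,0.02],"twist":0},{"grip":0,"linear":[0.003,0.05,0.006],"twist":0},{"grip":0,"linear":[0.002,0.05,0.005],"twist":0},{"grip":0,"linear":[0,0.03,0],"twist":0}]}}

```text
clock: 18.15
eef_pos: [0.4965, -0.0651, 0.1205]
tool_rot: [-0.372, -0.599, 0.608, 0.365]
ft_force: [0.6, -0.5, -0.3]
grip_width: 0.0855
```

Run:
```python
from h import *
bot.camera("top")
o=bot.get_obs();st(o);go(o,[.501,-.065,.119])
```

```text
t 18.2 p [ 0.496  -0.065   0.1196] R [[-0.457, 0.0, -0.889], [0.889, -0.017, -0.457], [-0.015, -1.0, 0.008]] F [-0.2  -0.38 -0.73] w 0.0852
to [0.501, -0.065, 0.119] tool units/0.2: [-0.011  0.003 -0.022] jaw deg -152.81 x-axis deg 117.19
```

Call:
{"name": "move_arm", "arguments": {"increments": [{"grip":0,"linear":[-0.011,0,-0.022],"twist":0},{"grip":1,"linear":[0,0,0],"twist":0},{"grip":1,"linear":[0,0,0],"twist":0},{"grip":1,"linear":[0,0,0],"twist":0},{"grip":1,"linear":[0,0,0],"twist":0}]}}

```text
clock: 18.7
eef_pos: [0.5022, -0.0651, 0.1199]
tool_rot: [-0.372, -0.598, 0.609, 0.365]
ft_force: [-0.5, -0.4, -1.2]
grip_width: 0.0367
```

Run:
```python
from h import *
for i in range(4):bot.camera("top")
o=bot.get_obs();st(o)
```

```text
t 18.9 p [ 0.5022 -0.0651  0.1198] R [[-0.457, 0.001, -0.89], [0.889, -0.017, -0.457], [-0.016, -1.0, 0.007]] F [-0.21  0.25  2.12] w 0.0364
```

Call:
{"name": "move_arm", "arguments": {"increments": [{"grip":1,"linear":[0,-0.04,0],"twist":0},{"grip":1,"linear":[0,-0.01,0],"twist":0.04},{"grip":1,"linear":[0,0,0],"twist":0.07},{"grip":1,"linear":[0,0,0],"twist":0.07},{"grip":1,"linear":[0,0,0],"twist":0.07}]}}

```text
clock: 19.4
eef_pos: [0.4998, -0.0643, 0.1293]
tool_rot: [0.514, 0.484, -0.494, -0.508]
ft_force: [-0.1, 0.5, -2.9]
grip_width: 0.0363
```

Call:
{"name": "move_arm", "arguments": {"increments": [{"grip":1,"linear":[0,0,0],"twist":0.07},{"grip":1,"linear":[0,0,0],"twist":0.07},{"grip":1,"linear":[0,0,0],"twist":0.07},{"grip":1,"linear":[0,0,0],"twist":0.07},{"grip":1,"linear":[0,0,0],"twist":0.0}]}}

```text
clock: 19.9
eef_pos: [0.4974, -0.0637, 0.1283]
tool_rot: [0.633, 0.315, -0.327, -0.627]
ft_force: [-0.5, 0.3, -3.2]
grip_width: 0.0369
```

Run:
```python
from h import *
bot.camera("top")
o=bot.get_obs();st(o);go(o,o["eef_pos"]);print(np.round(o["joint_pos"],3))
```

```text
t 19.95 p [ 0.4973 -0.0637  0.1283] R [[0.585, -0.011, -0.811], [0.811, -0.015, 0.585], [-0.018, -1.0, 0.0]] F [-0.16  0.78 -3.14] w 0.0365
to [ 0.49733962 -0.06365978  0.12827856] tool units/0.2: [0. 0. 0.] jaw deg 144.17 x-axis deg 54.17
[-0.118  0.32  -0.166  1.094 -0.016 -1.063]
```

Call:
{"name": "move_arm", "arguments": {"increments": [{"grip":1,"linear":[0,0,0],"twist":0.026},{"grip":1,"linear":[0,0.02,0],"twist":0},{"grip":1,"linear":[0,0.015,0],"twist":0},{"grip":1,"linear":[0,0.005,0],"twist":0},{"grip":1,"linear":[0,0,0],"twist":0}]}}

```text
clock: 20.45
eef_pos: [0.4968, -0.0638, 0.1198]
tool_rot: [0.639, 0.303, -0.315, -0.633]
ft_force: [-0.1, -0.3, -0.5]
grip_width: 0.0364
```

Run:
```python
from h import *
bot.camera("top")
o=bot.get_obs();st(o);go(o,o["eef_pos"])
```

```text
t 20.5 p [ 0.4969 -0.0638  0.1198] R [[0.619, -0.012, -0.785], [0.785, -0.015, 0.619], [-0.019, -1.0, 0.0]] F [ 0.19 -0.4  -2.69] w 0.0364
to [ 0.49685239 -0.06376181  0.11979809] tool units/0.2: [0. 0. 0.] jaw deg 141.75 x-axis deg 51.75
```

Call:
{"name": "move_arm", "arguments": {"increments": [{"grip":0,"linear":[0,0,0],"twist":0},{"grip":0,"linear":[0,0,0],"twist":0},{"grip":0,"linear":[0,0,0],"twist":0},{"grip":0,"linear":[0,0,0],"twist":0},{"grip":0,"linear":[0,0,0],"twist":0}]}}

```text
clock: 21.0
eef_pos: [0.4985, -0.0639, 0.1213]
tool_rot: [0.64, 0.304, -0.314, -0.632]
ft_force: [0.8, 0.6, 0.0]
grip_width: 0.0858
```

Call:
{"name": "move_arm", "arguments": {"increments": [{"grip":0,"linear":[0,0,0],"twist":-0.07},{"grip":0,"linear":[0,0,0],"twist":-0.07},{"grip":0,"linear":[0,0,0],"twist":-0.07},{"grip":0,"linear":[0,0,0],"twist":-0.07},{"grip":0,"linear":[0,0,0],"twist":-0.07}]}}

```text
clock: 21.5
eef_pos: [0.4989, -0.0639, 0.1217]
tool_rot: [-0.486, -0.51, 0.521, 0.483]
ft_force: [-1.0, -0.8, -0.1]
grip_width: 0.0853
```

Call:
{"name": "move_arm", "arguments": {"increments": [{"grip":0,"linear":[0,0,0],"twist":-0.07},{"grip":0,"linear":[0,0,0],"twist":-0.07},{"grip":0,"linear":[0,0,0],"twist":-0.07},{"grip":0,"linear":[0,0,0],"twist":-0.07},{"grip":0,"linear":[0,0,0],"twist":0}]}}

```text
clock: 22.0
eef_pos: [0.4991, -0.0639, 0.122]
tool_rot: [-0.316, -0.627, 0.638, 0.315]
ft_force: [-0.8, -0.2, -0.5]
grip_width: 0.0855
```

Run:
```python
from h import *
o=bot.get_obs();im,d=bot.camera("wrist")
st(o);go(o,[.4972,-.0638,.119]);print(np.round(o["joint_pos"],3));cv2.imwrite("pics/w3.png",im)
print(pix("wrist",[[.497,-.064,.15]],o))
```

```text
t 22.0 p [ 0.4991 -0.0639  0.122 ] R [[-0.602, -0.006, -0.799], [0.799, -0.015, -0.602], [-0.009, -1.0, 0.014]] F [-0.77 -0.24 -0.55] w 0.0855
to [0.4972, -0.0638, 0.119] tool units/0.2: [0.006 0.015 0.007] jaw deg -143.02 x-axis deg 126.99
[-0.118  0.326 -0.176  1.073 -0.016 -2.334]
[[286.52392022 313.14551922]]
```

View pics/w3.png

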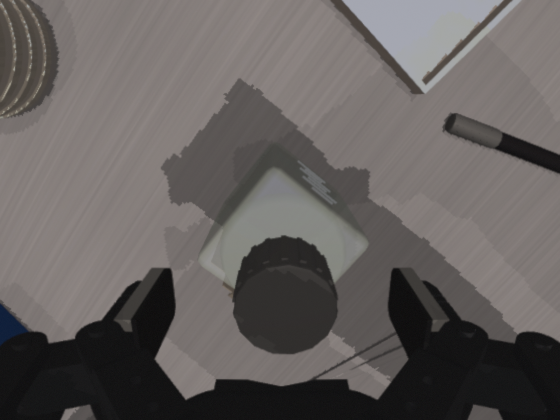

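The wrist view shows the bottle upright, its cap at (285,307), the label tongue at (228,290) on the scope side and the graduations at (318,182) on the tray side. I'll regrasp now.

Call:
{"name": "move_arm", "arguments": {"increments": [{"grip":0,"linear":[0.004,0.015,0.005],"twist":0},{"grip":1,"linear":[0,0,0],"twist":0},{"grip":1,"linear":[0,0,0],"twist":0},{"grip":1,"linear":[0,0,0],"twist":0},{"grip":1,"linear":[0,0,0],"twist":0}]}}

```text
clock: 22.55
eef_pos: [0.498, -0.064, 0.1191]
tool_rot: [-0.319, -0.626, 0.637, 0.318]
ft_force: [0.2, -1.9, 2.6]
grip_width: 0.0366
```

```bash
cat > geo.py <<'E'
# scope line: x=.5030+.049*(y-.17)
E
python3 - <<'E'
from h import *
o=bot.get_obs();st(o)
q=dict(o);q["eef_pos"]=np.array([.4991,-.0639,.122]);q["tool_rot"]=R.from_matrix(np.array([[-.602,-.006,-.799],[.799,-.015,-.602],[-.009,-1,.014]])).as_quat()
P=plane("wrist",[[275,168],[368,242],[200,258]],.095,q)[:,:2];print(P)
for i in(1,2):e=P[i]-P[0];print(np.degrees(np.arctan2(e[1],e[0]))%90,np.linalg.norm(e))
go(o,o["eef_pos"]);go(o,[.4975,-.064,.175])
print("target next", .503+.049*(.12-.17)); go(o,[.5,.09,.175])
E
```

```text
t 22.55 p [ 0.498  -0.064   0.1191] R [[-0.594, -0.005, -0.804], [0.804, -0.015, -0.594], [-0.009, -1.0, 0.013]] F [ 0.23 -1.92  2.62] w 0.0366
[[ 0.52528839 -0.09502443]
 [ 0.46596536 -0.09290108]
 [ 0.52805636 -0.03594122]]
87.95008057524205 0.059361019113058196
87.31773407695654 0.059148014920777967
to [ 0.49798913 -0.06395642  0.1190829 ] tool units/0.2: [0. 0. 0.] jaw deg -143.53 x-axis deg 126.48
to [0.4975, -0.064, 0.175] tool units/0.2: [-0.001 -0.28   0.006] jaw deg -143.53 x-axis deg 126.48
target next 0.50055
to [0.5, 0.09, 0.175] tool units/0.2: [ 0.61  -0.291 -0.462] jaw deg -143.53 x-axis deg 126.48
```

Bottle yaw measured at 87.6°, and the scope axis is at about 87.2°. Next I lift and move to a point short of the nosepiece.

Call:
{"name": "move_arm", "arguments": {"increments": [{"grip":1,"linear":[0,-0.06,0],"twist":0},{"grip":1,"linear":[0,-0.1,0],"twist":0},{"grip":1,"linear":[0,-0.09,0],"twist":0},{"grip":1,"linear":[0.06,-0.02,-0.046],"twist":0},{"grip":1,"linear":[0.12,0,-0.092],"twist":0}]}}

```text
clock: 23.05
eef_pos: [0.4971, -0.0194, 0.1746]
tool_rot: [-0.32, -0.624, 0.637, 0.322]
ft_force: [1.2, 0.6, -3.3]
grip_width: 0.0369
```

Call:
{"name": "move_arm", "arguments": {"increments": [{"grip":1,"linear":[0.15,0,-0.115],"twist":0},{"grip":1,"linear":[0.14,0,-0.105],"twist":0},{"grip":1,"linear":[0.1,0,-0.075],"twist":0},{"grip":1,"linear":[0.05,0,-0.035],"twist":0},{"grip":1,"linear":[0,0,0],"twist":0}]}}

```text
clock: 23.55
eef_pos: [0.4979, 0.0965, 0.1749]
tool_rot: [-0.319, -0.624, 0.637, 0.321]
ft_force: [0.1, -0.4, -2.3]
grip_width: 0.0366
```

Run:
```python
from h import *
im,d=bot.camera("top")
o=bot.get_obs();st(o);go(o,[.5007,.125,.174]);print(np.round(o["joint_pos"],3))
cv2.imwrite("pics/t2.png",cv2.resize(im[200:310,60:260],(800,440),interpolation=cv2.INTER_CUBIC))
```

```text
t 23.6 p [0.4979 0.0957 0.1749] R [[-0.589, -0.011, -0.808], [0.808, -0.016, -0.589], [-0.006, -1.0, 0.018]] F [-0.36 -0.14 -2.76] w 0.0363
to [0.5007, 0.125, 0.174] tool units/0.2: [ 0.11   0.002 -0.098] jaw deg -143.92 x-axis deg 126.08
[ 0.198  0.297 -0.069  1.219 -0.013 -2.003]
```

View pics/t2.png

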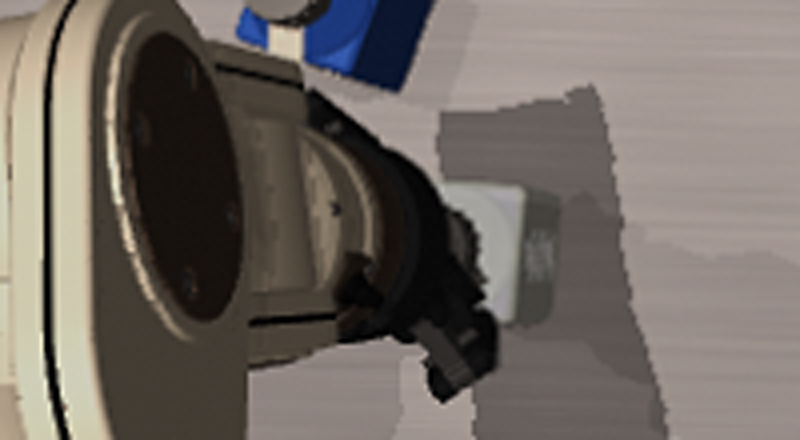

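The top crop shows the gripper holding the bottle at (495,255) with the graduations facing away from the scope, so the label faces it. Approaching now.

Call:
{"name": "move_arm", "arguments": {"increments": [{"grip":1,"linear":[0.04,0,-0.036],"twist":0},{"grip":1,"linear":[0.04,0,-0.036],"twist":0},{"grip":1,"linear":[0.025,0,-0.022],"twist":0},{"grip":1,"linear":[0.01,0,-0.007],"twist":0},{"grip":1,"linear":[0,0,0],"twist":0}]}}

```text
clock: 24.1
eef_pos: [0.5012, 0.125, 0.1743]
tool_rot: [-0.321, -0.622, 0.637, 0.323]
ft_force: [-0.1, -0.5, -3.3]
grip_width: 0.0367
```

```bash
cat >> h.py <<'E'
def hold(n,tgt=None):
    F=[]
    for i in range(n):
        bot.camera("scene");o=bot.get_obs();F.append(o["ft_force"])
        if i in(0,n-1):st(o)
    print("meanF",np.mean(F,0).round(2),"sd",np.std(F,0).round(2));
    if tgt is not None:go(o,tgt)
E
python3 - <<'E'
from h import *
hold(3,[.5014,.138,.174])
im,d=bot.camera("scene");cv2.imwrite("pics/s2.png",cv2.resize(im[120:260,370:550],(720,560),interpolation=cv2.INTER_CUBIC))
E
```

```text
t 24.15 p [0.5012 0.1248 0.1743] R [[-0.584, -0.012, -0.811], [0.811, -0.017, -0.584], [-0.007, -1.0, 0.02]] F [ 0.82 -0.98 -3.51] w 0.0364
t 24.25 p [0.5011 0.1246 0.1743] R [[-0.584, -0.012, -0.812], [0.812, -0.017, -0.584], [-0.007, -1.0, 0.02]] F [ 0.56 -0.24 -2.86] w 0.0365
meanF [ 0.23 -0.31 -3.18] sd [0.66 0.52 0.27]
to [0.5014, 0.138, 0.174] tool units/0.2: [ 0.054  0.001 -0.04 ] jaw deg -144.27 x-axis deg 125.74
```

View pics/s2.png

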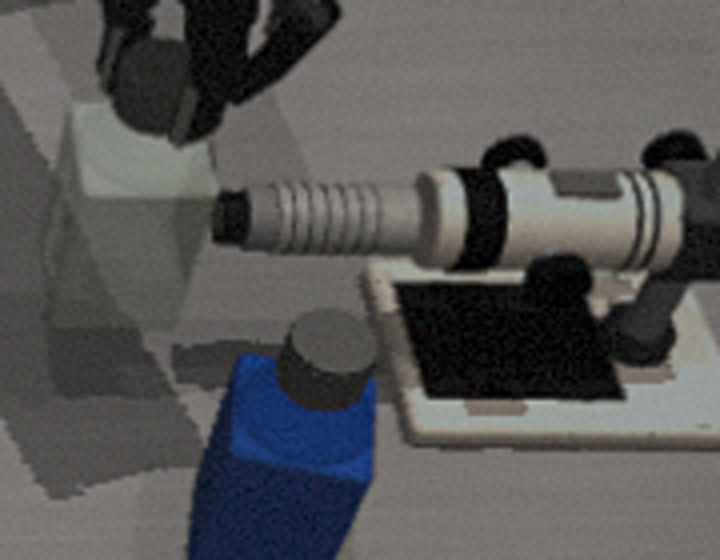

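The tip at crop pixel (217,218) is a few mm ahead of the bottle's side, at mid-side height. I'll feel forward.

Call:
{"name": "move_arm", "arguments": {"increments": [{"grip":1,"linear":[0.012,0,-0.009],"twist":0},{"grip":1,"linear":[0.012,0,-0.009],"twist":0},{"grip":1,"linear":[0.01,0,-0.007],"twist":0},{"grip":1,"linear":[0.006,0,-0.004],"twist":0},{"grip":1,"linear":[0.002,0,-0.001],"twist":0}]}}

```text
clock: 24.8
eef_pos: [0.5011, 0.1352, 0.1743]
tool_rot: [-0.322, -0.622, 0.636, 0.324]
ft_force: [-0.5, -0.1, -3.3]
grip_width: 0.0363
```

Run:
```python
from h import *
print("tip scene",plane("scene",[[370+217/4,120+218/4]],.105))
hold(4,[.5014,.138,.174])
```

```text
tip scene [[0.50363114 0.17131315 0.105     ]]
t 24.85 p [0.5011 0.1352 0.1743] R [[-0.583, -0.012, -0.812], [0.812, -0.017, -0.583], [-0.007, -1.0, 0.02]] F [ 0.83  0.34 -2.73] w 0.0367
t 25.0 p [0.5011 0.1349 0.1743] R [[-0.583, -0.012, -0.812], [0.812, -0.017, -0.583], [-0.007, -1.0, 0.02]] F [-0.54 -1.48 -2.2 ] w 0.0367
meanF [ 0.1  -0.43 -2.68] sd [0.6  0.8  0.31]
to [0.5014, 0.138, 0.174] tool units/0.2: [ 0.012  0.001 -0.01 ] jaw deg -144.35 x-axis deg 125.66
```

Call:
{"name": "move_arm", "arguments": {"increments": [{"grip":1,"linear":[0.008,0,-0.006],"twist":0},{"grip":1,"linear":[0.008,0,-0.006],"twist":0},{"grip":1,"linear":[0.006,0,-0.005],"twist":0},{"grip":1,"linear":[0.003,0,-0.002],"twist":0},{"grip":1,"linear":[0,0,0],"twist":0}]}}

```text
clock: 25.5
eef_pos: [0.5011, 0.1397, 0.1743]
tool_rot: [-0.323, -0.62, 0.638, 0.324]
ft_force: [-0.6, -1.5, -2.0]
grip_width: 0.0366
```

Run:
```python
from h import *
hold(5,[.5016,.142,.174])
```

```text
t 25.55 p [0.5011 0.1397 0.1743] R [[-0.582, -0.012, -0.813], [0.813, -0.021, -0.582], [-0.01, -1.0, 0.022]] F [-0.63 -1.61 -1.76] w 0.0364
t 25.75 p [0.5011 0.1398 0.1743] R [[-0.582, -0.012, -0.813], [0.813, -0.021, -0.582], [-0.01, -1.0, 0.022]] F [ 0.09 -2.28 -1.91] w 0.0365
meanF [-0.23 -2.45 -2.02] sd [0.37 0.5  0.22]
to [0.5016, 0.142, 0.174] tool units/0.2: [ 0.007  0.001 -0.008] jaw deg -144.42 x-axis deg 125.59
```

Contact felt: about 2 N along -y. I'll press slightly more and hold.

Call:
{"name": "move_arm", "arguments": {"increments": [{"grip":1,"linear":[0.003,0,-0.002],"twist":0},{"grip":1,"linear":[0.003,0,-0.002],"twist":0},{"grip":1,"linear":[0.003,0,-0.002],"twist":0},{"grip":1,"linear":[0.002,0,-0.002],"twist":0},{"grip":1,"linear":[0.002,0,-0.001],"twist":0}]}}

```text
clock: 26.25
eef_pos: [0.501, 0.1419, 0.1744]
tool_rot: [-0.323, -0.619, 0.638, 0.324]
ft_force: [-0.2, -3.1, -0.3]
grip_width: 0.0364
```

Run:
```python
from h import *
hold(24,[.500,.115,.174])
```

```text
t 26.3 p [0.501  0.142  0.1744] R [[-0.581, -0.012, -0.814], [0.814, -0.023, -0.581], [-0.012, -1.0, 0.023]] F [-1.23 -3.08 -1.95] w 0.0365
t 27.45 p [0.501  0.1421 0.1744] R [[-0.581, -0.012, -0.814], [0.814, -0.023, -0.581], [-0.011, -1.0, 0.023]] F [ 0.19 -4.1  -1.78] w 0.0366
meanF [-0.31 -3.8  -1.22] sd [0.44 0.3  0.59]
to [0.5, 0.115, 0.174] tool units/0.2: [-0.107  0.005  0.083] jaw deg -144.47 x-axis deg 125.55
```

Photo 1 held 1.2 s at about 3.4 N. Next I back off and turn a quarter clockwise.

Call:
{"name": "move_arm", "arguments": {"increments": [{"grip":1,"linear":[-0.03,0,0.023],"twist":0},{"grip":1,"linear":[-0.05,0,0.037],"twist":0},{"grip":1,"linear":[-0.05,0,0.037],"twist":0},{"grip":1,"linear":[-0.03,0,0.023],"twist":0},{"grip":1,"linear":[0,0,0],"twist":0.05}]}}

```text
clock: 27.95
eef_pos: [0.4999, 0.1016, 0.1746]
tool_rot: [-0.353, -0.605, 0.619, 0.356]
ft_force: [0.4, 0.6, -2.4]
grip_width: 0.0367
```

Call:
{"name": "move_arm", "arguments": {"increments": [{"grip":1,"linear":[0,0,0],"twist":0.074},{"grip":1,"linear":[0,0,0],"twist":0.074},{"grip":1,"linear":[0,0,0],"twist":0.074},{"grip":1,"linear":[0,0,0],"twist":0.074},{"grip":1,"linear":[0,0,0],"twist":0.074}]}}

```text
clock: 28.45
eef_pos: [0.4999, 0.0986, 0.1748]
tool_rot: [0.555, 0.432, -0.445, -0.554]
ft_force: [-0.2, 0.1, -2.0]
grip_width: 0.0366
```

Call:
{"name": "move_arm", "arguments": {"increments": [{"grip":1,"linear":[0,0,0],"twist":0.074},{"grip":1,"linear":[0,0,0],"twist":0.074},{"grip":1,"linear":[0,0,0],"twist":0.074},{"grip":1,"linear":[0,0,0],"twist":0.074},{"grip":1,"linear":[0,0,0],"twist":0.04}]}}

```text
clock: 28.95
eef_pos: [0.4999, 0.0962, 0.1749]
tool_rot: [0.671, 0.222, -0.232, -0.669]
ft_force: [0.2, 0.2, -3.2]
grip_width: 0.0365
```

Run:
```python
from h import *
hold(2,[.5014,.135,.174]);print(np.round(bot.get_obs()["joint_pos"],3))
```

```text
t 29.0 p [0.4998 0.0961 0.175 ] R [[0.795, -0.013, -0.606], [0.606, -0.007, 0.795], [-0.014, -1.0, 0.002]] F [-0.22  0.88 -2.8 ] w 0.0364
t 29.05 p [0.4998 0.0962 0.175 ] R [[0.792, -0.013, -0.611], [0.611, -0.007, 0.792], [-0.014, -1.0, 0.002]] F [ 0.53  0.49 -2.12] w 0.0366
meanF [ 0.16  0.69 -2.46] sd [0.37 0.2  0.34]
to [0.5014, 0.135, 0.174] tool units/0.2: [0.125 0.003 0.149] jaw deg 127.66 x-axis deg 37.66
[ 0.193  0.301 -0.064  1.22  -0.005 -0.464]
```

Call:
{"name": "move_arm", "arguments": {"increments": [{"grip":1,"linear":[0.03,0.001,0.036],"twist":0.013},{"grip":1,"linear":[0.04,0.001,0.048],"twist":0},{"grip":1,"linear":[0.03,0,0.036],"twist":0},{"grip":1,"linear":[0.014,0,0.018],"twist":0},{"grip":1,"linear":[0.006,0,0.008],"twist":0}]}}

```text
clock: 29.55
eef_pos: [0.5019, 0.1351, 0.1743]
tool_rot: [0.672, 0.216, -0.226, -0.671]
ft_force: [0.1, -0.3, -3.3]
grip_width: 0.0366
```

Run:
```python
from h import *
hold(4,[.5016,.1415,.174])
```

```text
t 29.6 p [0.5019 0.1353 0.1743] R [[0.804, -0.013, -0.594], [0.594, -0.006, 0.804], [-0.013, -1.0, 0.003]] F [-0.26 -0.1  -2.63] w 0.0368
t 29.75 p [0.5019 0.1343 0.1743] R [[0.805, -0.013, -0.593], [0.593, -0.006, 0.805], [-0.014, -1.0, 0.003]] F [ 0.38 -0.53 -3.22] w 0.0366
meanF [-0.11  0.06 -2.88] sd [0.39 0.46 0.82]
to [0.5016, 0.1415, 0.174] tool units/0.2: [0.02  0.001 0.03 ] jaw deg 126.39 x-axis deg 36.39
```

Call:
{"name": "move_arm", "arguments": {"increments": [{"grip":1,"linear":[0.006,0,0.008],"twist":0},{"grip":1,"linear":[0.006,0,0.008],"twist":0},{"grip":1,"linear":[0.006,0,0.007],"twist":0},{"grip":1,"linear":[0.003,0,0.005],"twist":0},{"grip":1,"linear":[0.003,0,0.004],"twist":0}]}}

```text
clock: 30.25
eef_pos: [0.5021, 0.1404, 0.1745]
tool_rot: [0.674, 0.215, -0.225, -0.67]
ft_force: [-0.5, -2.3, -2.5]
grip_width: 0.0366
```

```bash
cat >> h.py <<'E'
def photo():
    F=[]
    for i in range(26):
        bot.camera("scene");o=bot.get_obs();F.append(o["ft_force"][1])
        if i==4 and not -6.5<np.mean(F)<-2.5:break
    st(o);print("n",len(F),"Fy",np.mean(F[:5]).round(2),np.mean(F).round(2));go(o,[.5,.1,.174]);print(np.round(o["joint_pos"],3))
E
python3 -c "
from h import *
photo()"
```

```text
t 30.5 p [0.5021 0.1406 0.1745] R [[0.806, -0.012, -0.592], [0.592, -0.009, 0.806], [-0.015, -1.0, -0.0]] F [-0.47 -2.71 -1.65] w 0.0365
n 5 Fy -2.38 -2.38
to [0.5, 0.1, 0.174] tool units/0.2: [-0.129  0.004 -0.158] jaw deg 126.27 x-axis deg 36.27
[ 0.276  0.325 -0.031  1.229 -0.006 -0.357]
```

Slightly light at 2.4 N, so press a bit more.

Call:
{"name": "move_arm", "arguments": {"increments": [{"grip":1,"linear":[0.002,0,0.003],"twist":0},{"grip":1,"linear":[0.002,0,0.003],"twist":0},{"grip":1,"linear":[0.002,0,0.003],"twist":0},{"grip":1,"linear":[0.002,0,0.002],"twist":0},{"grip":1,"linear":[0.001,0,0.002],"twist":0}]}}

```text
clock: 31.0
eef_pos: [0.5023, 0.1426, 0.1746]
tool_rot: [0.675, 0.214, -0.225, -0.669]
ft_force: [0.1, -4.3, -2.6]
grip_width: 0.0363
```

```bash
python3 -c "
from h import *
photo()"
```

```text
t 32.3 p [0.5022 0.1428 0.1746] R [[0.807, -0.012, -0.591], [0.591, -0.012, 0.807], [-0.016, -1.0, -0.002]] F [ 0.51 -4.26 -1.9 ] w 0.0366
n 26 Fy -3.83 -3.99
to [0.5, 0.1, 0.174] tool units/0.2: [-0.135  0.006 -0.166] jaw deg 126.21 x-axis deg 36.21
[ 0.282  0.326 -0.029  1.23  -0.008 -0.35 ]
```

Photo 2 held 1.3 s at about 4 N. Back off and turn.

Call:
{"name": "move_arm", "arguments": {"increments": [{"grip":1,"linear":[-0.025,0.001,-0.031],"twist":0},{"grip":1,"linear":[-0.04,0.001,-0.05],"twist":0},{"grip":1,"linear":[-0.04,0,-0.05],"twist":0},{"grip":1,"linear":[-0.025,0,-0.03],"twist":0},{"grip":1,"linear":[0,0,0],"twist":0.05}]}}

```text
clock: 32.8
eef_pos: [0.4991, 0.1011, 0.1739]
tool_rot: [-0.682, -0.181, 0.191, 0.682]
ft_force: [-0.3, 0.3, -3.3]
grip_width: 0.0368
```

Call:
{"name": "move_arm", "arguments": {"increments": [{"grip":1,"linear":[0,0,0],"twist":0.074},{"grip":1,"linear":[0,0,0],"twist":0.074},{"grip":1,"linear":[0,0,0],"twist":0.074},{"grip":1,"linear":[0,0,0],"twist":0.074},{"grip":1,"linear":[0,0,0],"twist":0.074}]}}

```text
clock: 33.3
eef_pos: [0.4986, 0.0981, 0.174]
tool_rot: [0.703, -0.083, 0.073, -0.703]
ft_force: [-0.4, 0.3, -3.1]
grip_width: 0.0364
```

Call:
{"name": "move_arm", "arguments": {"increments": [{"grip":1,"linear":[0,0,0],"twist":0.074},{"grip":1,"linear":[0,0,0],"twist":0.074},{"grip":1,"linear":[0,0,0],"twist":0.074},{"grip":1,"linear":[0,0,0],"twist":0.074},{"grip":1,"linear":[0,0,0],"twist":0.045}]}}

```text
clock: 33.8
eef_pos: [0.4981, 0.0959, 0.1742]
tool_rot: [0.635, -0.318, 0.307, -0.634]
ft_force: [-0.6, 0.6, -2.9]
grip_width: 0.0368
```

Run:
```python
from h import *
hold(2,[.5014,.135,.174]);print(np.round(bot.get_obs()["joint_pos"],3))
```

```text
t 33.85 p [0.498  0.0957 0.1741] R [[0.608, -0.015, 0.794], [-0.794, 0.006, 0.608], [-0.014, -1.0, -0.009]] F [ 0.35  0.46 -2.47] w 0.0364
t 33.9 p [0.4981 0.0958 0.1741] R [[0.613, -0.015, 0.79], [-0.79, 0.005, 0.613], [-0.014, -1.0, -0.009]] F [ 0.74  0.16 -2.61] w 0.0361
meanF [ 0.54  0.31 -2.54] sd [0.2  0.15 0.07]
to [0.5014, 0.135, 0.174] tool units/0.2: [-0.145  0.002  0.133] jaw deg 37.81 x-axis deg -52.2
[ 0.185  0.298 -0.07   1.217  0.008  1.096]
```

Call:
{"name": "move_arm", "arguments": {"increments": [{"grip":1,"linear":[-0.036,0.001,0.033],"twist":0.015},{"grip":1,"linear":[-0.046,0.001,0.042],"twist":0},{"grip":1,"linear":[-0.035,0,0.033],"twist":0},{"grip":1,"linear":[-0.018,0,0.016],"twist":0},{"grip":1,"linear":[-0.008,0,0.007],"twist":0}]}}

```text
clock: 34.4
eef_pos: [0.5023, 0.1356, 0.174]
tool_rot: [0.631, -0.325, 0.313, -0.631]
ft_force: [0.3, -0.3, -2.4]
grip_width: 0.0361
```

Run:
```python
from h import *
hold(2,[.5017,.1425,.174])
```

```text
t 34.45 p [0.5023 0.1358 0.174 ] R [[0.594, -0.015, 0.805], [-0.805, 0.007, 0.594], [-0.015, -1.0, -0.008]] F [ 0.22  0.34 -2.17] w 0.0364
t 34.5 p [0.5022 0.1353 0.1739] R [[0.593, -0.015, 0.805], [-0.805, 0.007, 0.593], [-0.014, -1.0, -0.008]] F [-0.57 -0.29 -2.95] w 0.0369
meanF [-0.17  0.03 -2.56] sd [0.39 0.31 0.39]
to [0.5017, 0.1425, 0.174] tool units/0.2: [-0.03  -0.     0.019] jaw deg 36.4 x-axis deg -53.6
```

Call:
{"name": "move_arm", "arguments": {"increments": [{"grip":1,"linear":[-0.009,0,0.006],"twist":0},{"grip":1,"linear":[-0.009,0,0.006],"twist":0},{"grip":1,"linear":[-0.008,0,0.006],"twist":0},{"grip":1,"linear":[-0.006,0,0.004],"twist":0},{"grip":1,"linear":[-0.005,0,0.003],"twist":0}]}}

```text
clock: 35.0
eef_pos: [0.5016, 0.142, 0.1741]
tool_rot: [0.633, -0.324, 0.314, -0.629]
ft_force: [-0.5, -2.6, -2.1]
grip_width: 0.0363
```

```bash
python3 -c "
from h import *
photo()"
```

```text
t 36.3 p [0.5016 0.1426 0.174 ] R [[0.592, -0.015, 0.806], [-0.806, 0.003, 0.592], [-0.011, -1.0, -0.011]] F [ 0.86 -3.63 -2.21] w 0.0362
n 26 Fy -2.85 -3.39
to [0.5, 0.1, 0.174] tool units/0.2: [ 0.167 -0.    -0.133] jaw deg 36.33 x-axis deg -53.68
[ 0.273  0.325 -0.032  1.228  0.007  1.21 ]
```

Photo 3 held 1.3 s at about 3.4 N.

Call:
{"name": "move_arm", "arguments": {"increments": [{"grip":1,"linear":[0.032,0,-0.025],"twist":0},{"grip":1,"linear":[0.05,0,-0.04],"twist":0},{"grip":1,"linear":[0.05,0,-0.04],"twist":0},{"grip":1,"linear":[0.03,0,-0.025],"twist":0},{"grip":1,"linear":[0,0,0],"twist":0.05}]}}

```text
clock: 36.8
eef_pos: [0.4991, 0.1001, 0.1732]
tool_rot: [-0.614, 0.357, -0.344, 0.614]
ft_force: [-0.6, -0.8, -4.0]
grip_width: 0.0366
```

Call:
{"name": "move_arm", "arguments": {"increments": [{"grip":1,"linear":[0,0,0],"twist":0.074},{"grip":1,"linear":[0,0,0],"twist":0.074},{"grip":1,"linear":[0,0,0],"twist":0.074},{"grip":1,"linear":[0,0,0],"twist":0.074},{"grip":1,"linear":[0,0,0],"twist":0.074}]}}

```text
clock: 37.3
eef_pos: [0.4986, 0.0967, 0.1733]
tool_rot: [-0.444, 0.559, -0.544, 0.441]
ft_force: [0.1, -0.5, -2.8]
grip_width: 0.0366
```

Call:
{"name": "move_arm", "arguments": {"increments": [{"grip":1,"linear":[0,0,0],"twist":0.074},{"grip":1,"linear":[0,0,0],"twist":0.074},{"grip":1,"linear":[0,0,0],"twist":0.074},{"grip":1,"linear":[0,0,0],"twist":0.074},{"grip":1,"linear":[0,0,0],"twist":0.045}]}}

```text
clock: 37.8
eef_pos: [0.4982, 0.094, 0.1734]
tool_rot: [-0.232, 0.677, -0.662, 0.224]
ft_force: [-0.5, -0.6, -2.4]
grip_width: 0.0362
```

Run:
```python
from h import *
hold(2,[.5014,.135,.174]);print(np.round(bot.get_obs()["joint_pos"],3))
```

```text
t 37.85 p [0.4982 0.094  0.1734] R [[-0.793, -0.018, 0.609], [-0.609, 0.017, -0.793], [0.004, -1.0, -0.024]] F [-0.01  0.09 -3.65] w 0.0364
t 37.9 p [0.4982 0.094  0.1734] R [[-0.789, -0.018, 0.614], [-0.614, 0.017, -0.789], [0.004, -1.0, -0.024]] F [-0.1   0.54 -2.5 ] w 0.0364
meanF [-0.06  0.32 -3.07] sd [0.04 0.22 0.58]
to [0.5014, 0.135, 0.174] tool units/0.2: [-0.139  0.    -0.152] jaw deg -52.11 x-axis deg -142.11
[ 0.175  0.298 -0.071  1.215  0.02   2.655]
```

Call:
{"name": "move_arm", "arguments": {"increments": [{"grip":1,"linear":[-0.034,0,-0.037],"twist":0.016},{"grip":1,"linear":[-0.044,0,-0.049],"twist":0},{"grip":1,"linear":[-0.034,0,-0.038],"twist":0},{"grip":1,"linear":[-0.017,0,-0.019],"twist":0},{"grip":1,"linear":[-0.008,0,-0.009],"twist":0}]}}

```text
clock: 38.4
eef_pos: [0.5023, 0.1359, 0.1741]
tool_rot: [-0.225, 0.68, -0.664, 0.217]
ft_force: [0.1, 0.8, -2.9]
grip_width: 0.0361
```

Run:
```python
from h import *
hold(2,[.5017,.1428,.174])
```

```text
t 38.45 p [0.5024 0.1362 0.1741] R [[-0.805, -0.018, 0.593], [-0.593, 0.019, -0.805], [0.003, -1.0, -0.025]] F [-0.11  0.43 -2.91] w 0.0367
t 38.5 p [0.5023 0.1356 0.1741] R [[-0.805, -0.018, 0.593], [-0.593, 0.018, -0.805], [0.004, -1.0, -0.025]] F [ 0.69 -0.5  -2.66] w 0.0363
meanF [ 0.29 -0.04 -2.78] sd [0.4  0.46 0.13]
to [0.5017, 0.1428, 0.174] tool units/0.2: [-0.019  0.001 -0.03 ] jaw deg -53.64 x-axis deg -143.64
```

Call:
{"name": "move_arm", "arguments": {"increments": [{"grip":1,"linear":[-0.006,0,-0.009],"twist":0},{"grip":1,"linear":[-0.006,0,-0.009],"twist":0},{"grip":1,"linear":[-0.006,0,-0.008],"twist":0},{"grip":1,"linear":[-0.004,0,-0.006],"twist":0},{"grip":1,"linear":[-0.004,0,-0.006],"twist":0}]}}

```text
clock: 39.0
eef_pos: [0.5024, 0.1412, 0.1744]
tool_rot: [-0.224, 0.677, -0.667, 0.215]
ft_force: [0.3, -5.1, -2.0]
grip_width: 0.036
```

```bash
python3 -c "
from h import *
photo()
im,d=bot.camera('scene');cv2.imwrite('pics/s4.png',cv2.resize(im[120:260,370:550],(720,560),interpolation=cv2.INTER_CUBIC))"
```

```text
t 40.3 p [0.5024 0.1419 0.1744] R [[-0.807, -0.017, 0.591], [-0.591, 0.011, -0.806], [0.007, -1.0, -0.019]] F [ 0.5  -5.72 -1.69] w 0.0366
n 26 Fy -4.3 -4.54
to [0.5, 0.1, 0.174] tool units/0.2: [ 0.133 -0.     0.162] jaw deg -53.77 x-axis deg -143.76
[ 0.266  0.325 -0.031  1.228  0.015  2.775]
```

Photo 4 held 1.3 s at about 4.5 N. All four sides are done, so I carry the bottle to the free half of the tray.

Call:
{"name": "move_arm", "arguments": {"increments": [{"grip":1,"linear":[0.03,0,0.037],"twist":0},{"grip":1,"linear":[0.05,0,0.061],"twist":0},{"grip":1,"linear":[0.06,0,0.075],"twist":0},{"grip":1,"linear":[0.08,0,0.13],"twist":0},{"grip":1,"linear":[0.09,0,0.15],"twist":0}]}}

```text
clock: 40.85
eef_pos: [0.5043, 0.0395, 0.1713]
tool_rot: [-0.228, 0.683, -0.657, 0.221]
ft_force: [1.0, -0.8, -3.0]
grip_width: 0.0366
```

Call:
{"name": "move_arm", "arguments": {"increments": [{"grip":1,"linear":[0.09,0,0.15],"twist":0},{"grip":1,"linear":[0.09,0,0.15],"twist":0},{"grip":1,"linear":[0.09,0,0.15],"twist":0},{"grip":1,"linear":[0.08,0,0.13],"twist":0},{"grip":1,"linear":[0.06,0,0.1],"twist":0}]}}

```text
clock: 41.35
eef_pos: [0.521, -0.1187, 0.1644]
tool_rot: [-0.226, 0.689, -0.65, 0.226]
ft_force: [0.7, 0.2, -3.2]
grip_width: 0.0364
```

Run:
```python
from h import *
hold(1,[.542,-.26,.174])
```

```text
t 41.4 p [ 0.5214 -0.1222  0.1641] R [[-0.797, -0.017, 0.604], [-0.604, 0.048, -0.796], [-0.015, -0.999, -0.049]] F [ 1.73 -1.91 -2.9 ] w 0.0366
meanF [ 1.73 -1.91 -2.9 ] sd [0. 0. 0.]
to [0.542, -0.26, 0.174] tool units/0.2: [ 0.333 -0.085  0.608] jaw deg -52.82 x-axis deg -142.87
```

Call:
{"name": "move_arm", "arguments": {"increments": [{"grip":1,"linear":[0.045,-0.01,0.085],"twist":0},{"grip":1,"linear":[0.055,-0.01,0.1],"twist":0},{"grip":1,"linear":[0.055,-0.01,0.1],"twist":0},{"grip":1,"linear":[0.055,-0.01,0.1],"twist":0},{"grip":1,"linear":[0.05,0,0.09],"twist":0}]}}

```text
clock: 41.9
eef_pos: [0.5386, -0.2262, 0.1649]
tool_rot: [-0.223, 0.694, -0.645, 0.23]
ft_force: [-1.1, -0.1, -3.2]
grip_width: 0.0364
```

Call:
{"name": "move_arm", "arguments": {"increments": [{"grip":1,"linear":[0.035,0,0.06],"twist":0},{"grip":1,"linear":[0.02,0,0.035],"twist":0},{"grip":1,"linear":[0.01,0,0.015],"twist":0},{"grip":1,"linear":[0,0,0],"twist":0},{"grip":1,"linear":[0,0,0],"twist":0}]}}

```text
clock: 42.4
eef_pos: [0.5422, -0.2509, 0.1617]
tool_rot: [-0.222, 0.696, -0.642, 0.232]
ft_force: [-0.3, 0.3, -2.4]
grip_width: 0.0367
```

Run:
```python
from h import *
hold(2,[.542,-.26,.135])
im,d=bot.camera('scene');cv2.imwrite('pics/s5.png',cv2.resize(im[100:290,60:330],(800,563),interpolation=cv2.INTER_CUBIC))
```

```text
t 42.45 p [ 0.5422 -0.2508  0.1618] R [[-0.794, -0.012, 0.608], [-0.607, 0.077, -0.791], [-0.037, -0.997, -0.068]] F [ 0.42  1.06 -3.73] w 0.0366
t 42.5 p [ 0.5422 -0.2509  0.1618] R [[-0.794, -0.012, 0.608], [-0.607, 0.076, -0.791], [-0.037, -0.997, -0.068]] F [-0.7  -0.54 -2.57] w 0.0363
meanF [-0.14  0.26 -3.15] sd [0.56 0.8  0.58]
to [0.542, -0.26, 0.135] tool units/0.2: [0.033 0.13  0.044] jaw deg -52.47 x-axis deg -142.61
```

View pics/s5.png

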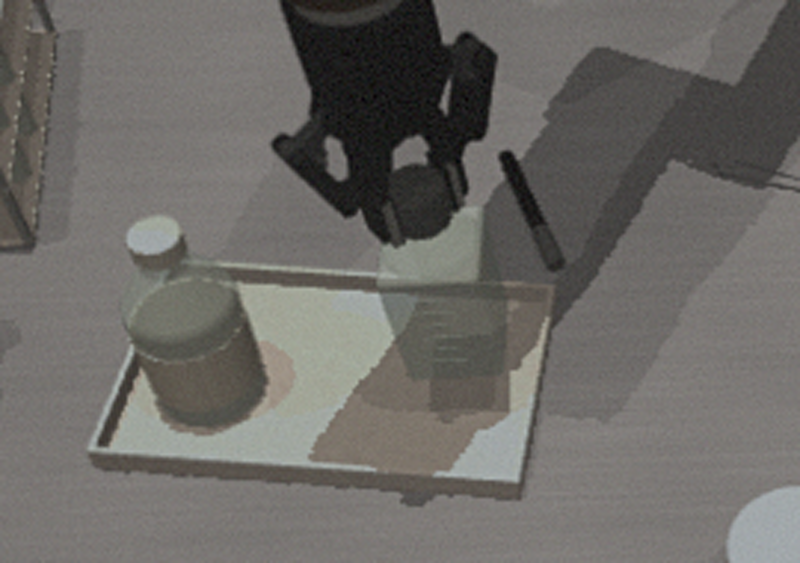

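The bottle hangs over the free half at crop pixel (445,330), tilted about 4°. I'll shift it a little further from the rim and lower it gently.

Call:
{"name": "move_arm", "arguments": {"increments": [{"grip":1,"linear":[0.02,0.02,0.026],"twist":0},{"grip":1,"linear":[0.02,0.03,0.026],"twist":0},{"grip":1,"linear":[0.015,0.03,0.02],"twist":0},{"grip":1,"linear":[0,0.025,0],"twist":0},{"grip":1,"linear":[0,0.01,0],"twist":0}]}}

```text
clock: 43.05
eef_pos: [0.5422, -0.268, 0.1357]
tool_rot: [-0.222, 0.696, -0.642, 0.232]
ft_force: [-0.6, 0.1, -2.7]
grip_width: 0.0367
```

Run:
```python
from h import *
hold(2,[.542,-.27,.127]);print(np.round(bot.get_obs()["joint_pos"],3))
```

```text
t 43.1 p [ 0.542  -0.2679  0.1355] R [[-0.793, -0.012, 0.609], [-0.608, 0.076, -0.79], [-0.037, -0.997, -0.068]] F [-0.73 -0.2  -4.27] w 0.0365
t 43.15 p [ 0.5422 -0.2679  0.136 ] R [[-0.793, -0.011, 0.609], [-0.608, 0.076, -0.79], [-0.037, -0.997, -0.067]] F [-0.04  0.52 -3.12] w 0.0366
meanF [-0.38  0.16 -3.7 ] sd [0.34 0.36 0.57]
to [0.542, -0.27, 0.127] tool units/0.2: [0.009 0.044 0.011] jaw deg -52.39 x-axis deg -142.53
[-0.49   0.536  0.191  1.271  0.062  1.995]
```

Call:
{"name": "move_arm", "arguments": {"increments": [{"grip":1,"linear":[0,0.015,0],"twist":0},{"grip":1,"linear":[0,0.012,0],"twist":0},{"grip":1,"linear":[0,0.01,0],"twist":0},{"grip":1,"linear":[0,0.007,0],"twist":0},{"grip":1,"linear":[0,0.005,0],"twist":0}]}}

```text
clock: 43.65
eef_pos: [0.5427, -0.2668, 0.1263]
tool_rot: [-0.222, 0.695, -0.643, 0.233]
ft_force: [-0.1, 0.2, -2.6]
grip_width: 0.0365
```

Run:
```python
from h import *
hold(3,[.542,-.27,.123])
```

```text
t 43.7 p [ 0.5426 -0.2667  0.1261] R [[-0.793, -0.01, 0.61], [-0.608, 0.076, -0.79], [-0.038, -0.997, -0.066]] F [-0.18  0.85 -2.35] w 0.0364
t 43.8 p [ 0.5426 -0.2668  0.1263] R [[-0.793, -0.01, 0.609], [-0.608, 0.075, -0.79], [-0.038, -0.997, -0.066]] F [ 0.02  0.24 -2.67] w 0.0366
meanF [-0.18  0.21 -2.61] sd [0.16 0.54 0.19]
to [0.542, -0.27, 0.123] tool units/0.2: [0.013 0.015 0.012] jaw deg -52.35 x-axis deg -142.5
```

Contact is just about to begin, so I press slowly to let the bottle seat.

Call:
{"name": "move_arm", "arguments": {"increments": [{"grip":1,"linear":[0,0.006,0],"twist":0},{"grip":1,"linear":[0,0.006,0],"twist":0},{"grip":1,"linear":[0,0.005,0],"twist":0},{"grip":1,"linear":[0,0.005,0],"twist":0},{"grip":1,"linear":[0,0.004,0],"twist":0}]}}

```text
clock: 44.3
eef_pos: [0.543, -0.2664, 0.1255]
tool_rot: [-0.221, 0.695, -0.643, 0.234]
ft_force: [-2.1, 1.3, 5.1]
grip_width: 0.0365
```

Run:
```python
from h import *
hold(3,[.542,-.27,.123])
```

```text
t 44.35 p [ 0.5431 -0.2664  0.1255] R [[-0.793, -0.006, 0.61], [-0.608, 0.074, -0.79], [-0.04, -0.997, -0.063]] F [-3.65  1.22  5.3 ] w 0.0366
t 44.45 p [ 0.5431 -0.2664  0.1255] R [[-0.793, -0.006, 0.61], [-0.608, 0.074, -0.79], [-0.04, -0.997, -0.063]] F [-2.34  1.53  6.53] w 0.036
meanF [-3.08  1.65  5.62] sd [0.55 0.41 0.65]
to [0.542, -0.27, 0.123] tool units/0.2: [0.016 0.011 0.012] jaw deg -52.35 x-axis deg -142.5
```

Call:
{"name": "move_arm", "arguments": {"increments": [{"grip":1,"linear":[0,0.01,0],"twist":0},{"grip":1,"linear":[0,0.01,0],"twist":0},{"grip":1,"linear":[0,0.01,0],"twist":0},{"grip":1,"linear":[0,0.01,0],"twist":0},{"grip":1,"linear":[0,0.008,0],"twist":0}]}}

```text
clock: 44.95
eef_pos: [0.543, -0.2657, 0.1253]
tool_rot: [-0.219, 0.693, -0.645, 0.235]
ft_force: [-4.0, 0.9, 8.7]
grip_width: 0.0364
```

Run:
```python
from h import *
hold(2,[.542,-.27,.123])
im,d=bot.camera('scene');cv2.imwrite('pics/s6.png',cv2.resize(im[130:270,140:280],(600,600),interpolation=cv2.INTER_CUBIC))
```

```text
t 45.0 p [ 0.5429 -0.2657  0.1252] R [[-0.793, -0.001, 0.609], [-0.608, 0.072, -0.791], [-0.043, -0.997, -0.057]] F [-3.64  1.72  9.11] w 0.0364
t 45.05 p [ 0.543  -0.2657  0.1252] R [[-0.793, -0.0, 0.609], [-0.608, 0.071, -0.791], [-0.043, -0.997, -0.057]] F [-3.73  2.16  9.61] w 0.0365
meanF [-3.68  1.94  9.36] sd [0.04 0.22 0.25]
to [0.542, -0.27, 0.123] tool units/0.2: [0.017 0.01  0.015] jaw deg -52.39 x-axis deg -142.53
```

View pics/s6.png

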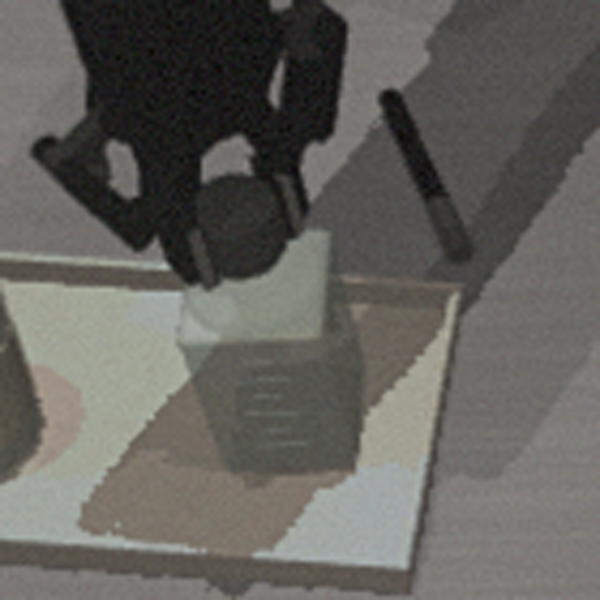

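The bottle is seated on the tray floor at (270,400) with one edge loaded. I'll keep pressing while easing the top toward +y so it stands flat.

Call:
{"name": "move_arm", "arguments": {"increments": [{"grip":1,"linear":[-0.006,0.012,-0.008],"twist":0},{"grip":1,"linear":[-0.006,0.012,-0.008],"twist":0},{"grip":1,"linear":[-0.006,0.012,-0.008],"twist":0},{"grip":1,"linear":[-0.006,0.012,-0.008],"twist":0},{"grip":1,"linear":[-0.006,0.012,-0.008],"twist":0}]}}

```text
clock: 45.6
eef_pos: [0.5435, -0.2619, 0.1246]
tool_rot: [-0.217, 0.687, -0.653, 0.234]
ft_force: [-5.3, -0.5, 10.9]
grip_width: 0.0365
```

Run:
```python
from h import *
hold(2,[.542,-.27,.123])
```

```text
t 45.65 p [ 0.5435 -0.2619  0.1246] R [[-0.796, 0.007, 0.606], [-0.605, 0.052, -0.795], [-0.038, -0.999, -0.037]] F [-4.61  0.06 10.1 ] w 0.0367
t 45.7 p [ 0.5435 -0.2619  0.1246] R [[-0.795, 0.007, 0.606], [-0.605, 0.053, -0.795], [-0.038, -0.999, -0.037]] F [-4.1  -0.71 10.87] w 0.0364
meanF [-4.36 -0.33 10.48] sd [0.25 0.38 0.38]
to [0.542, -0.27, 0.123] tool units/0.2: [0.031 0.006 0.028] jaw deg -52.67 x-axis deg -142.75
```

Call:
{"name": "move_arm", "arguments": {"increments": [{"grip":1,"linear":[-0.005,0.012,-0.011],"twist":0},{"grip":1,"linear":[-0.005,0.012,-0.011],"twist":0},{"grip":1,"linear":[-0.005,0.012,-0.011],"twist":0},{"grip":1,"linear":[-0.005,0.012,-0.011],"twist":0},{"grip":1,"linear":[-0.005,0.012,-0.011],"twist":0}]}}

```text
clock: 46.2
eef_pos: [0.5424, -0.259, 0.1237]
tool_rot: [-0.215, 0.678, -0.663, 0.233]
ft_force: [-4.2, -1.2, 9.8]
grip_width: 0.0367
```

Run:
```python
from h import *
hold(2,[.542,-.27,.123])
```

```text
t 46.25 p [ 0.5424 -0.2589  0.1237] R [[-0.799, 0.017, 0.601], [-0.601, 0.029, -0.799], [-0.031, -0.999, -0.013]] F [-4.48 -1.   10.78] w 0.0367
t 46.3 p [ 0.5423 -0.2589  0.1237] R [[-0.799, 0.017, 0.601], [-0.601, 0.029, -0.799], [-0.031, -0.999, -0.013]] F [-3.79 -0.52  9.55] w 0.0368
meanF [-4.13 -0.76 10.16] sd [0.34 0.24 0.61]
to [0.542, -0.27, 0.123] tool units/0.2: [0.035 0.002 0.043] jaw deg -53.04 x-axis deg -143.06
```

Call:
{"name": "move_arm", "arguments": {"increments": [{"grip":1,"linear":[-0.005,0.012,-0.01],"twist":0},{"grip":1,"linear":[-0.005,0.012,-0.01],"twist":0},{"grip":1,"linear":[-0.005,0.012,-0.01],"twist":0},{"grip":1,"linear":[-0.005,0.012,-0.01],"twist":0},{"grip":1,"linear":[0,0.002,0],"twist":0}]}}

```text
clock: 46.8
eef_pos: [0.5416, -0.2574, 0.1234]
tool_rot: [-0.213, 0.672, -0.671, 0.232]
ft_force: [-1.8, -0.5, -1.2]
grip_width: 0.0364
```

Run:
```python
from h import *
hold(2,[.542,-.27,.123])
```

```text
t 46.85 p [ 0.5418 -0.2573  0.1233] R [[-0.802, 0.025, 0.597], [-0.597, 0.01, -0.802], [-0.026, -1.0, 0.007]] F [-0.5  -0.02  3.98] w 0.0362
t 46.9 p [ 0.5421 -0.2571  0.1232] R [[-0.802, 0.025, 0.597], [-0.597, 0.01, -0.802], [-0.027, -1.0, 0.007]] F [-0.89  0.63  4.92] w 0.0365
meanF [-0.7   0.31  4.45] sd [0.2  0.32 0.47]
to [0.542, -0.27, 0.123] tool units/0.2: [0.039 0.    0.051] jaw deg -53.33 x-axis deg -143.32
```

It is flat on the floor: z 0.1232 against 0.1231 expected, with light contact. Release and rise.

Call:
{"name": "move_arm", "arguments": {"increments": [{"grip":0,"linear":[0,0,0],"twist":0},{"grip":0,"linear":[0,0,0],"twist":0},{"grip":0,"linear":[0,0,0],"twist":0},{"grip":0,"linear":[0,0,0],"twist":0},{"grip":0,"linear":[0,0,0],"twist":0}]}}

```text
clock: 47.4
eef_pos: [0.5432, -0.2568, 0.1213]
tool_rot: [-0.213, 0.672, -0.67, 0.233]
ft_force: [-0.9, 0.7, 0.8]
grip_width: 0.0855
```

Call:
{"name": "move_arm", "arguments": {"increments": [{"grip":0,"linear":[0,-0.06,0],"twist":0},{"grip":0,"linear":[0,-0.1,0],"twist":0},{"grip":0,"linear":[0,-0.12,0],"twist":0},{"grip":0,"linear":[0,-0.12,0],"twist":0},{"grip":0,"linear":[0,-0.1,0],"twist":0}]}}

```text
clock: 47.9
eef_pos: [0.5385, -0.2569, 0.2233]
tool_rot: [-0.215, 0.674, -0.668, 0.231]
ft_force: [1.1, 0.3, 0.4]
grip_width: 0.0853
```

Run:
```python
from h import *
hold(2)
im,d=bot.camera('scene');cv2.imwrite('pics/s7.png',cv2.resize(im[100:330,60:370],(800,594),interpolation=cv2.INTER_CUBIC))
```

```text
t 47.95 p [ 0.5401 -0.2577  0.2275] R [[-0.801, 0.025, 0.598], [-0.598, 0.013, -0.801], [-0.028, -1.0, 0.005]] F [ 1.2  -0.55  3.15] w 0.0854
t 48.0 p [ 0.5402 -0.2578  0.2258] R [[-0.801, 0.025, 0.598], [-0.598, 0.013, -0.801], [-0.028, -1.0, 0.005]] F [ 1.34 -0.51  0.84] w 0.0852
meanF [ 1.27 -0.53  2.  ] sd [0.07 0.02 1.15]
```

View pics/s7.png

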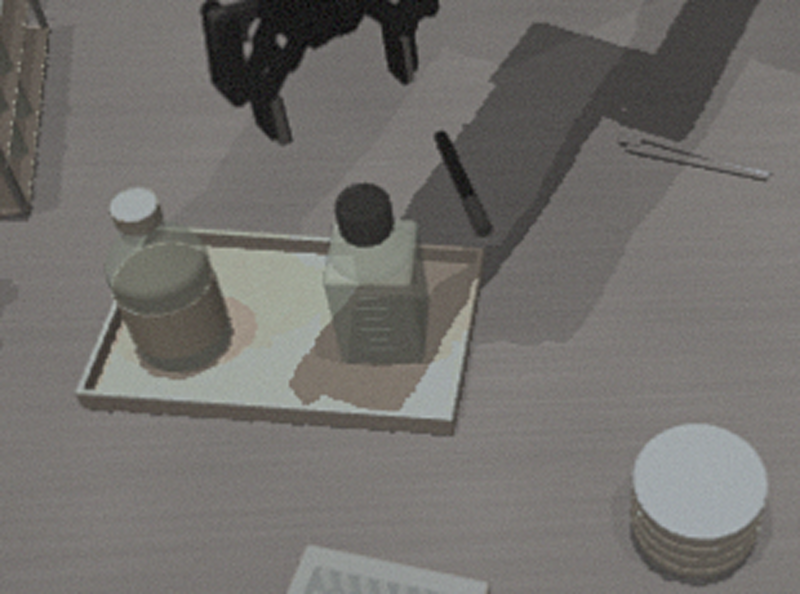

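The bottle stands upright in the tray at (378,300). The round bottle at (170,300) and the dishes at (700,500) look unmoved, and the gripper is clear. Handing in.

```bash
python3 -c "
from workcell import bot
print(bot.job_done(), bot.get_obs()['clock'])"
```

```text
the job is handed in; nothing more can be done
the job is handed in; nothing more can be done
```

All four sides of the bottle were pressed against the microscope in order, label first and then three quarter turns clockwise. The bottle now stands upright in the free half of the tray. I handed the job in just after 48 s on the robot's clock, and the hand-in gives no verdict.

- **Pictures:** I held each side for about 1.2–1.3 s. The nosepiece gave about 2–3.5 mm at roughly 3.4, 4.0, 3.4 and 4.5 N, well under the glass limit. The press crept during the holds (about 0.6 mm on the third and 0.7 mm on the fourth), so those two were slightly less still. Before the second picture, a short press at about 2.4 N came first, then I pressed further for the full hold.
- **Setting down:** The last image shows the bottle upright with the gripper open and about 75 mm above the cap. The round bottle and the dishes look unmoved by eye; I did not measure them again. The tool height at release, 0.1232 m against 0.1231 m expected, means the bottle was flat on the tray floor.
- **What went wrong on the way:** The arm's tool tilted gradually as it moved.
  - **Empty gripper:** The tilt reached about 15° before grasping. I corrected it by running joint 4 against its stop, where it read 2.150 against a limit of 2.15.
  - **During the pictures:** I estimate the bottle leaned no more than about 2.5°.
  - **Over the tray:** It leaned about 4–5°, so one edge touched first. I pressed it flat with up to about 14 N before letting go.

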